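# Load a bench incubator whose lid has a locking stay

## Robot

A 7-joint arm with a two-finger parallel gripper is mounted at the origin on the work surface. World frame = base frame: x ahead of the robot, y to its left, z up, the work surface at z = 0. Lengths are in m, angles in rad, forces in N, time in s.
With the tool pointing down it reaches from about 0.425 to 0.925 m from the base axis. Payload 6.8 kg.
Tool frame: the origin (TCP) lies at the very end of the fingers, on their centre line; the grasp point (between the pads) lies 19 mm behind it; y points along the fingers, z is the direction in which the jaws open and shut, and the axes are right-handed (so a half turn about y gives the same grasp; the last joint's range is limited). The gripper opens to 85 mm and grips with 20 to 120 N. Pads are 22 mm wide; open, the fingers measure 114 mm over their backs; the gripper's body (76 mm by 85 mm) begins 54 mm behind the grasp point. The pads swing forward as they close: fully open they stand 13 mm farther back than shut.
Start: joints at [1.221, 0.477, 0.022, 1.555, -0.011, 1.109, -0.083], TCP at [0.162, -0.655, 0.194] pointing down, gripper open.
Joint ranges: [-2.96, 2.96], [-0.34, 2.1], [-1.41, 1.46], [0.24, 2.44], [-1.37, 4.51], [0.17, 1.92], [-2.96, 2.96]. Speed limits (rad/s): [2.39, 2.39, 3.14, 3.14, 3.14, 3.14, 3.14].

## Interface

Orientations are given as a unit quaternion [w, x, y, z].
In Python, from station import * gives the robot as it stands.
- The arm moves only by the shell command python3 -m jog 'ROWS' [OPENING] [FORCE]. ROWS is JSON, a list of rows, each a list of 2 entries, a list of its own where there are three numbers: the shift along the tool's x, y, z in mm, then the turn about the tool's y in rad. A call has 1 to 20 rows; each row is the pose to reach, as a shift and turn from the pose commanded when the call began, along the tool's axes at that moment; what a row does not reach only later rows make up. A row lasts 1/12 s, in which the tool goes at most 41.7 mm and 7.16 degrees, less where a joint would pass 70% of its speed; a pose out of reach is approached as far as the arm can. A call with a gripper value outside its range is refused whole. OPENING is the finger opening in mm, from 0 to 85.4, set as the call begins (- or left out, the last holds). The fingers move at their own pace and stop on an object; FORCE is the grip in N (left out, the last holds). Time passes only in rows, so rows that repeat a pose let the fingers close. It gives the time, the measured TCP pose, the force and the opening at its end, in the units of the state.
- get_obs(): the state, without advancing time (a new reading comes with each control period).
- read_camera(name): name is "scene" or "top" or "wrist"; returns a dict with "img" (420x560x3 uint8, red, green, blue), "depth" (420x560 float32, m along the optical axis (not along the pixel's ray), 0 where there is no reading), "fx", "fy", "cx", "cy" (pixels), "k1" (the pictures are not rectified: a ray, as slopes to the right and down, at radius r is drawn at 1 + k1 r^2 times it, then the intrinsics apply), "rvec" (rotation vector, rad) and "tvec" (3), from world to camera coordinates, as OpenCV has them. Camera axes: x right, y down, z forward; pixel columns grow to the right and rows downward; lengths in m; the calibration is good to about 2 mm. A picture is of the moment at which its call begins.
- hand_in(): hands the job in, once; it reports no verdict.
The state is a dict: "t": time; "q": joint angles; "joint_vel": joint speeds; "joint_torque": joint torques, N m; "eef_pos": TCP position; "tool_rot": TCP orientation; "contact_force": force on the tool from outside, world axes, zero at the start; "torque": the same for the moment, N m; "gripper_width": opening from 0.0 (shut) to 1.0 (fully open).
Only numpy, scipy, OpenCV 4.12 (cv2) and the standard library are available. Lean on these libraries where they do the work, as an engineer would, in place of code of your own. Each camera call takes 0.05 s, during which the arm holds its last target.

## Task

Load the filled tube rack into the bench incubator: raise the lid by its bar handle until the folding stay on its left side is drawn straight, then ease the lid back down until the fork drops over its stud and the locked stay carries the lid on its own. Stand the rack upright on the incubator's floor, without disturbing the vial that is already in there. Then lift the lid just enough to free the lock, fold the stay at its knee and lower the lid gently until it is fully shut; do not strain the stay, never force the knee while it is locked, keep the rack upright and leave everything else on the bench where it is.

Things in the scene. Friction and masses are not known exactly. Their poses are not given: they have to be found in the camera images.
- incubator: bench incubator: white open-topped housing, 190 mm deep (x), 250 wide (y), rim 115 above the bench, walls 12 thick (inside 166 x 226), fixed to the bench. Origin: centre of the underside. x points from its front (lid handle, nearest the robot) to its rear, y to its left side, where the stay is, z up. Hinge axis along y at x = +95 mm, z = +115.5 mm
- incubator_floor (a point): middle of the incubator's inner floor, 15 mm above the bench; the walls rise 100 mm from it. Axes as those of the incubator
- lid (a joint): lid angle, rad: 0 shut, grows as the front edge rises. 16 mm grey plate, 0.4 to 0.62 kg, centre of mass 100 mm from the hinge. Stiff hinge (0.3 N m friction): let go, the lid stays put above 1.15 rad and may fall from lower. The stay comes taut somewhere from 1.36 to 1.58 rad and locks about 0.12 rad below that; the exact angle depends on how its foot bracket is set and must be felt
- lid_handle (a point): centre of the lid's bar handle: round steel bar, 12 mm diameter, 110 mm long along the incubator's y, on two 10 mm posts at its ends, 37 mm in front of the lid's front edge (clear gap 31 mm), 8 mm above the lid's underside and 227 mm from the hinge axis. It turns with the lid, so the bar turns between fingers that keep pointing down
- lid_hinge (a point): middle of the lid's hinge axis; its y axis lies along the hinge. It turns with the lid
- stay_knee (a joint): bend of the stay at its knee, rad: 0 straight, 2.7 folded with the lid shut, 0.03 to 0.08 in the lock. The knee goes down and to the rear as the stay folds and cannot bend the other way. It is a little stiff and stays as it is left. From 0.5 on the fork can no longer find the stud when the lid is lowered
- stay_slot (a joint): how far the upper bar is drawn out on the knee's pin, m: 0 = the fork at its lower end sits on the stud (locked, if the stay is straight), 0.009 = end of the slot (stay taut). Above 0.0065 the fork is clear of the stud and the knee can fold. 1 mm here is 3.1 mm of handle travel. Lid and stay start shut and folded
- knee_knob (a point): centre of the black finger knob at the stay's knee: round, 18 mm diameter, 24 mm long along the incubator's y, from 18 to 42 mm outside the left wall, outboard of the bars. Lid up: 145 to 160 mm above the bench, free from above and in front. Press it down: freed, it yields to 2 to 6 N, going about as far to the rear as down, and 15 mm down folds the knee by 0.5 rad; locked, it gives under 3 mm
- stay_pin (a point): upper end of the stay, pinned to the lid's left edge 100 mm from the hinge axis. The stay is two flat steel bars, 81 mm between pivots, 14 mm wide, in upright planes 7 to 14 mm outside the left wall. Lid up, it slopes up to the rear at about 45 degrees from a foot pivot 33 mm in front of the incubator's middle, 93 to 103 mm above the bench
- rack_center (a point): centre of the loaded tube rack, half-way up its frame: white, 90 mm long (x), 50 wide (y), 72 high, 36 mm from this point to the underside; eight capped tubes fixed in it reach 81 mm above the underside. Its top deck is a solid slab from 56 to 72 mm up, to be gripped across the 50 mm. 0.11 to 0.22 kg. z axis up
- vial: small amber glass jar with a black cap, 36 mm diameter, 66 mm high, standing on the incubator's floor near its left end (the end with the stay). Origin: centre of its underside
- beaker: empty glass beaker, 68 mm diameter, 85 mm high, to the right of the incubator. Origin: centre of its underside
- reagent: glass reagent bottle with a blue cap, 64 mm diameter, 130 mm high, to the left of the incubator. Origin: centre of its underside
- jar: clear plastic jar with a white cap, 54 mm diameter, 70 mm high. Origin: centre of its underside
- dishes: stack of three closed petri dishes, 90 mm diameter, 44 mm high. Origin: centre of its underside
- tip_box: box of pipette tips, blue base and clear cover, 85 x 120 x 66 mm. Origin: centre of its underside
- timer: flat white bench timer, 55 x 60 x 16 mm. Origin: centre of its underside

How it is judged:
On the way, in this order (a step that is already met when the one before it is completed fails the run):
1. the lid rests on its locked stay (fork down on the stud, within 2.5 mm, stay straight) and is let go (value of joint stay_slot below 0.0025 m and value of joint stay_knee below 0.15 rad and value of joint lid above 1 rad and contact force between the fingers and incubator below 0.5 N), for 0.3 s.
2. the loaded rack stands upright on the floor of the incubator, let go, while the lid is still on its locked stay (x of rack_center in the frame of incubator between -0.062 and 0.062 m and y of rack_center in the frame of incubator between -0.092 and 0.092 m and z of rack_center in the frame of incubator below 0.056 m and angle between rack_center's own z axis and vertical below 0.12 rad and value of joint stay_slot below 0.0025 m and value of joint stay_knee below 0.15 rad and value of joint lid above 1 rad and contact force between the fingers and rack below 0.5 N), for 0.3 s.
3. the lock has been freed and the stay is folded at its knee by 0.5 rad or more (value of joint stay_knee above 0.5 rad), for 0.1 s.
At the end, for the whole second after the job is handed in: the lid is fully shut (under 0.025 rad, about 6 mm at the handle), the loaded rack stands upright (within 0.12 rad) and at rest on the incubator's floor inside its walls, and nothing is held (value of joint lid below 0.025 rad and x of rack_center in the frame of incubator between -0.062 and 0.062 m and y of rack_center in the frame of incubator between -0.092 and 0.092 m and z of rack_center in the frame of incubator below 0.056 m and angle between rack_center's own z axis and vertical below 0.12 rad and contact force between the fingers and incubator below 0.5 N and contact force between the fingers and rack below 0.5 N and linear speed of rack below 0.02 m/s); the robot touches nothing.
It fails at once if the stay is strained: pulled taut with more than 60 N in it, or the lid dropped or pressed on the locked stud with more than 80 N there (about 25 to 30 N at the handle) (contact force between stay_knee_c0 and stay_slot_c1 above 60 N or contact force between stay_slot_c0 and stay_lower_c1 above 80 N).
It fails at once if the knee is forced while the fork is on the stud, or the fork is jammed sideways on the stud (more than 30 N between them, about 25 N on the knob) (contact force between stay_slot_c2 and stay_lower_c1 above 30 N).
It fails at once if the lid falls or is slammed (faster than 2 rad/s downward) (velocity of joint lid below -2 rad/s).
It fails at once if the loaded rack is tipped by more than 0.5 rad (angle between rack_center's own z axis and vertical above 0.5 rad).
It fails at once if a bystander is shifted by more than 25 mm (distance of any of vial, beaker, reagent, jar, dishes, tip_box, timer from where it was at the start of the episode above 0.025 m).
It also fails if it takes over 72 s, if anything falls off the work surface, if the arm or the gripper's body presses on something with over 40 N, if the wrist force passes 120 N, or if a joint passes its speed limit or range.

## Working session

There is one attempt and no reset: what is moved stays moved. The work goes in short steps, Python scripts to look and compute and a shell command to move; the robot and the scene stay as the last step left them, time stands still between calls to the robot, and variables do not carry over. Pictures are saved under pics/ and viewed, and the job is handed in when it is done.

```bash
ls; mkdir -p pics
python3 - <<'E'
from station import *
import cv2,numpy as np
o=get_obs();print(o)
for n in ["scene","top","wrist"]:
    c=read_camera(n);cv2.imwrite(f"pics/{n}0.png",c["img"][:,:,::-1]);print(n,c["fx"],c["fy"],c["cx"],c["cy"],c["k1"],c["rvec"],c["tvec"])
    np.savez(f"{n}0.npz",**c)
E
```

```text
pics
{'t': 0.0, 'q': array([ 1.2209026 ,  0.47780418,  0.02236497,  1.55649745, -0.01150065,
        1.10929772, -0.08310372]), 'joint_vel': array([-3.07131485e-03,  5.69313327e-04,  3.42881587e-05,  5.88262972e-04,
        3.04963984e-04,  1.01552087e-03,  4.00785773e-04]), 'joint_torque': array([-8.23574919e-04, -5.96447611e+01,  1.60752878e+00, -2.81188792e+01,
        1.23426921e-02,  9.54771938e-03,  2.45334155e-05]), 'eef_pos': array([ 0.16142356, -0.65470783,  0.19330413]), 'tool_rot': array([ 0.08514401, -0.08540999,  0.70259601, -0.70129486]), 'contact_force': array([-0.34999214,  0.26061387, -0.30603416]), 'torque': array([ 0.00389335, -0.00298116,  0.03737429]), 'gripper_width': 1.0047636722776225}
scene 527.3311709203003 527.3311709203003 279.1984447735301 212.03503026080838 0.005810310877970206 [ 2.17106892  1.44326365 -0.43894259] [-0.25764102 -0.32269075  1.90285993]
top 388.06717724067715 388.06717724067715 286.68623187864154 210.57997708413768 -0.08486971028922127 [ 1.99346235 -2.23358336  0.22330585] [0.08506587 0.52950735 1.04729686]
wrist 306.09600558632116 306.09600558632116 278.47133215414567 208.91876644348594 -0.03685390288984502 [-2.29564441  1.79732653  0.25189859] [-0.67333401 -0.03441144  0.37875977]
```

View pics/scene0.png

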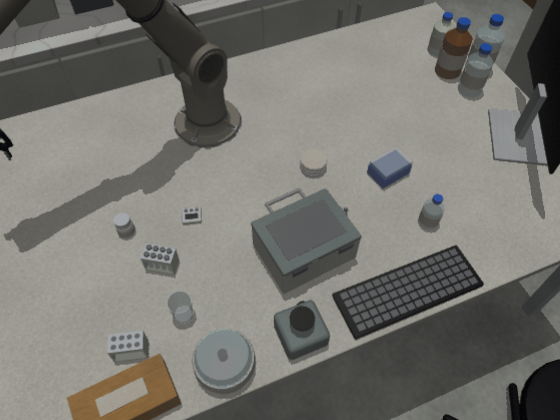

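View pics/top0.png

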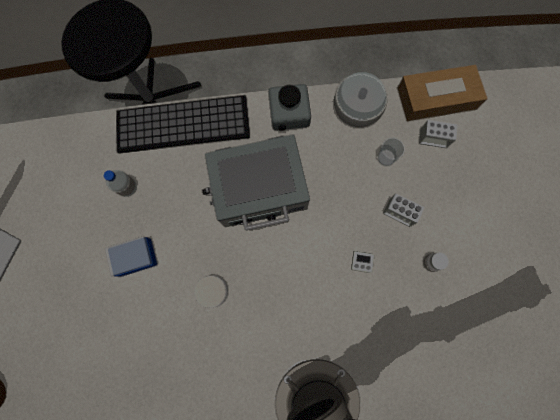

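View pics/wrist0.png

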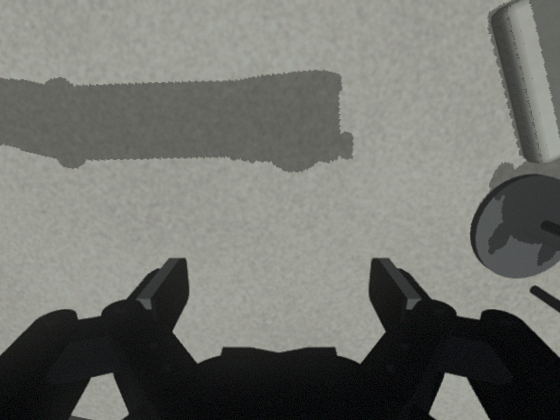

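The incubator is at about (258,178) in the top view with its handle toward the robot. White racks show at (402,208) and (438,130), so I'll zoom in and measure both.

```bash
cat > h.py <<'E'
import numpy as np,cv2
from scipy.spatial.transform import Rotation as Ro
def cam(c):
    R=Ro.from_rotvec(np.asarray(c["rvec"])).as_matrix();t=np.asarray(c["tvec"]).ravel();return R,t
def ray(c,u,v):
    K=np.array([[c["fx"],0,c["cx"]],[0,c["fy"],c["cy"]],[0,0,1.]],float)
    p=cv2.undistortPoints(np.array([[[u,v]]],float),K,np.array([c["k1"],0,0,0],float))[0,0]
    R,t=cam(c);return -R.T@t,R.T@np.array([p[0],p[1],1.])
def onplane(c,u,v,z):
    o,d=ray(c,u,v);return o+d*(z-o[2])/d[2]
def dep(c,u,v):
    o,d=ray(c,u,v);return o+d*float(c["depth"][int(round(v)),int(round(u))])
def proj(c,P):
    K=np.array([[c["fx"],0,c["cx"]],[0,c["fy"],c["cy"]],[0,0,1.]],float)
    return cv2.projectPoints(np.array([P],float),np.asarray(c["rvec"],float),np.asarray(c["tvec"],float),K,np.array([c["k1"],0,0,0],float))[0][0,0]
def load(f): return dict(np.load(f))
def cloud(c):
    H,W=c["depth"].shape
    uu,vv=np.meshgrid(np.arange(W),np.arange(H))
    K=np.array([[c["fx"],0,c["cx"]],[0,c["fy"],c["cy"]],[0,0,1.]],float)
    p=cv2.undistortPoints(np.stack([uu.ravel(),vv.ravel()],1)[:,None].astype(float),K,np.array([c["k1"],0,0,0],float))[:,0]
    d=c["depth"].ravel();R,t=cam(c)
    X=(np.c_[p,np.ones(len(p))]*d[:,None]-t)@R
    X[d==0]=np.nan
    return X.reshape(H,W,3)
def crop(c,u0,v0,u1,v1,f,name):
    cv2.imwrite(name,cv2.resize(np.ascontiguousarray(c["img"][v0:v1,u0:u1,::-1]),None,fx=f,fy=f,interpolation=cv2.INTER_CUBIC))
def tool(o):
    R=Ro.from_quat(o["tool_rot"],scalar_first=True).as_matrix();return R
def go(o,P):  # shift in tool axes mm to reach world P
    return np.round(tool(o).T@(np.asarray(P)-o["eef_pos"])*1000,1)
E
python3 - <<'E'
from h import *
c=load("top0.npz");crop(c,180,110,480,260,2.6,"pics/topz.png")
X=cloud(c)
for n,(u0,v0,u1,v1) in dict(A=(380,185,430,230),B=(415,110,462,150),inc=(195,130,320,240)).items():
    P=X[v0:v1,u0:u1].reshape(-1,3);P=P[np.isfinite(P[:,0])]
    print(n,np.percentile(P[:,2],[5,25,50,75,90,99]).round(3))
    for lo,hi in [(0.05,0.066),(0.066,0.075),(0.076,0.09),(.1,.125),(.125,.14)]:
        Q=P[(P[:,2]>lo)&(P[:,2]<hi)]
        if len(Q)>15:
            r=cv2.minAreaRect(Q[:,:2].astype(np.float32)*1000);print(lo,len(Q),r,cv2.boxPoints(r).round(0).tolist())
E
```

```text
A [-0.003 -0.001  0.001  0.067  0.075  0.083]
0.05 44 ((491.32696533203125, -291.8461608886719), (101.83629608154297, 37.972801208496094), 30.551883697509766) [[438.0, -301.0], [457.0, -334.0], [545.0, -282.0], [526.0, -250.0]]
0.066 354 ((502.668701171875, -309.7967529296875), (92.5809097290039, 52.49431228637695), 56.856685638427734) [[455.0, -334.0], [499.0, -363.0], [550.0, -285.0], [506.0, -257.0]]
0.076 206 ((502.6824035644531, -309.778564453125), (76.44007110595703, 39.12105941772461), 56.414371490478516) [[465.0, -331.0], [498.0, -352.0], [540.0, -289.0], [508.0, -267.0]]
B [-0.003  0.001  0.008  0.068  0.072  0.075]
0.05 117 ((741.4720458984375, -452.1837158203125), (111.37712860107422, 103.17376708984375), 6.0193705558776855) [[681.0, -407.0], [692.0, -509.0], [802.0, -498.0], [791.0, -395.0]]
0.066 472 ((744.9839477539062, -445.4462585449219), (131.2772674560547, 83.00544738769531), 74.60887908935547) [[688.0, -498.0], [768.0, -520.0], [802.0, -393.0], [722.0, -371.0]]
inc [-0.003  0.     0.111  0.132  0.134  0.137]
0.05 119 ((537.2274169921875, 113.37136840820312), (283.3368835449219, 84.0497055053711), 76.04193878173828) [[462.0, -14.0], [544.0, -34.0], [612.0, 241.0], [531.0, 261.0]]
0.066 79 ((525.113037109375, 89.39715576171875), (12.251670837402344, 237.77774047851562), 6.142934799194336) [[506.0, 207.0], [532.0, -29.0], [544.0, -28.0], [518.0, 208.0]]
0.076 158 ((536.14453125, 109.77557373046875), (278.768310546875, 86.42057800292969), 75.85531616210938) [[460.0, -15.0], [544.0, -36.0], [612.0, 234.0], [528.0, 255.0]]
0.1 188 ((607.4443969726562, 101.84494018554688), (242.66064453125, 265.3056640625), 5.798473834991455) [[473.0, 222.0], [500.0, -42.0], [742.0, -18.0], [715.0, 246.0]]
0.125 6725 ((604.5538940429688, 102.72044372558594), (236.22630310058594, 267.90728759765625), 5.965733051300049) [[473.0, 224.0], [501.0, -43.0], [736.0, -18.0], [708.0, 248.0]]
```

View pics/topz.png

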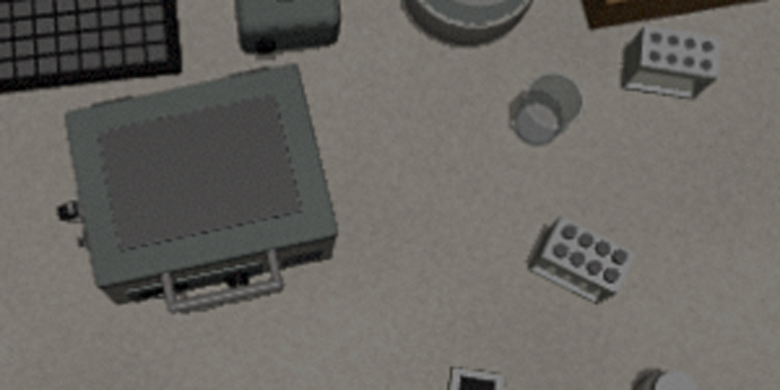

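Rack A, the near one at (402,208), has caps 83 mm up, so it is the loaded one. Next I'll measure the incubator pose more precisely, along with the knob and the bystanders.

Run:
```python
from h import *
for cn in ["top","scene"]:
    c=load(cn+"0.npz");X=cloud(c).reshape(-1,3)
    m=np.isfinite(X[:,0])&(abs(X[:,0]-.605)<.2)&(abs(X[:,1]-.1)<.2)&(X[:,2]>.12)&(X[:,2]<.145)
    Q=X[m];print(cn,len(Q),np.median(Q[:,2]))
    m2=(Q[:,0]>0);
    # plate only: iterate yaw: trim handle
    r=None
    P=Q
    for it in range(4):
        r=cv2.minAreaRect(P[:,:2].astype(np.float32)*1000)
        yaw=np.deg2rad(r[2] if r[2]<45 else r[2]-90);ex=np.array([np.cos(yaw),np.sin(yaw)]);ey=np.array([-ex[1],ex[0]])
        a=Q[:,:2]@ex;b=Q[:,:2]@ey
        ha,ea=np.histogram(a,bins=np.arange(a.min(),a.max()+.004,.004));
        thr=.5*np.median(ha);ka=ea[:-1][ha>thr]
        hb,eb=np.histogram(b,bins=np.arange(b.min(),b.max()+.004,.004));kb=eb[:-1][hb>.5*np.median(hb)]
        P=Q[(a>ka.min()-.001)&(a<ka.max()+.005)&(b>kb.min()-.001)&(b<kb.max()+.005)]
    print(r,a.min(),a.max(),ka.min(),ka.max()+.004,b.min(),b.max(),kb.min(),kb.max()+.004)
    print(np.percentile(P[:,2],[5,50,95]))
c=load("top0.npz");crop(c,190,130,330,235,5.5,"pics/incz.png")
c=load("scene0.npz");crop(c,235,180,375,285,5.5,"pics/incs.png")
```

```text
top 6826 0.13233605313667157
((605.1339721679688, 95.24235534667969), (236.59901428222656, 252.96290588378906), 5.918896198272705) 0.49342981371526684 0.7349357989295221 0.49342981371526684 0.729429813715267 -0.0941486087643497 0.17379568885438249 -0.0941486087643497 0.1578513912356505
[0.12789272 0.1323612  0.13606298]
scene 5597 0.13333784720016367
((607.8043212890625, 94.99913024902344), (229.7852783203125, 256.2964172363281), 6.342277526855469) 0.4925113254448864 0.736391509309949 0.5005113254448864 0.7285113254448866 -0.10087324247582136 0.16981404249791263 -0.10087324247582136 0.15512675752417887
[0.12723727 0.13340459 0.13871436]
```

View pics/incz.png

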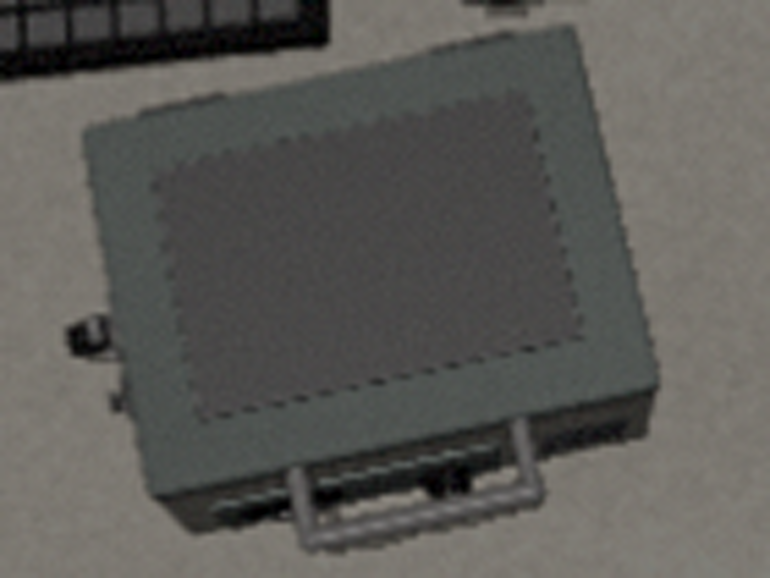

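View pics/incs.png

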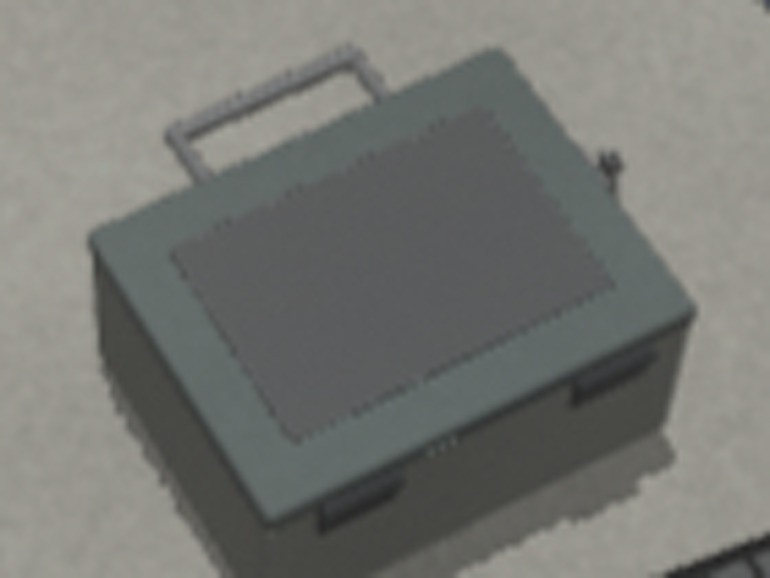

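Run:
```python
from h import *
f=lambda u0,v0,x,y:(u0+(x+.5)/5.5-.5,v0+(y+.5)/5.5-.5)
T=load("top0.npz");S=load("scene0.npz")
for n,c,u0,v0,pts in [("top",T,190,130,[(155,497),(656,387),(574,25),(83,130)]),("scene",S,235,180,[(497,46),(90,238),(270,524),(695,312)])]:
    Q=np.array([onplane(c,*f(u0,v0,*p),.1315)[:2] for p in pts]) # FL,FR,RR,RL
    print(n,Q.round(4).tolist(),"edges",[round(np.linalg.norm(Q[i]-Q[(i+1)%4]),4) for i in range(4)],"cent",Q.mean(0).round(4))
    d=(Q[2]+Q[3]-Q[0]-Q[1]);e=Q[0]+Q[3]-Q[1]-Q[2];print(np.rad2deg([np.arctan2(d[1],d[0]),np.arctan2(-e[0],e[1])]))
h=[onplane(T,*f(190,130,*p),.1235)for p in[(308,541),(537,492)]];print("bar top",np.round(h,4))
h=[onplane(S,*f(235,180,*p),.1235)for p in[(172,132),(350,48)]];print("bar scene",np.round(h,4))
print("knob",onplane(T,*f(190,130,85,335),.09).round(4),dep(T,205,190).round(4))
```

```text
top [[0.5154, 0.209], [0.5417, -0.0357], [0.7314, -0.0182], [0.7047, 0.231]] edges [np.float64(0.2461), np.float64(0.1905), np.float64(0.2506), np.float64(0.1906)] cent [0.6233 0.0965]
[5.93904683 6.12098101]
scene [[0.5137, 0.2108], [0.5445, -0.038], [0.7332, -0.017], [0.7056, 0.2306]] edges [np.float64(0.2507), np.float64(0.1898), np.float64(0.2492), np.float64(0.193)] cent [0.6243 0.0966]
[6.1181536  6.71339646]
bar top [[0.4873 0.1388 0.1235]
 [0.4986 0.027  0.1235]]
bar scene [[0.4933 0.0285 0.1235]
 [0.4788 0.1392 0.1235]]
knob [0.6111 0.245  0.09  ] [0.6257 0.2538 0.0444]
```

```bash
cat >> h.py <<'E'
yaw=np.deg2rad(6.1);IC=np.array([.624,.0966]);ex=np.array([np.cos(yaw),np.sin(yaw),0]);ey=np.array([-ex[1],ex[0],0]);ez=np.array([0,0,1.])
def inc(x,y,z): return np.array([IC[0],IC[1],0])+x*ex+y*ey+z*ez
def toinc(P): d=np.asarray(P)-np.array([IC[0],IC[1],0]);return np.array([d@ex,d@ey,d[2]])
def handle(phi,r=.227): a=phi+.0352;return inc(.095-r*np.cos(a),0,.1155+r*np.sin(a))
def turn_for(o,zdir):
    # turn about tool y so that tool z is along zdir (and its opposite)
    R=tool(o);v=R.T@np.asarray(zdir);a=np.arctan2(v[0],v[2]);return a,(a+np.pi if a<0 else a-np.pi)
def st():
    from station import get_obs
    o=get_obs();print("t%.2f"%o["t"],"tcp",o["eef_pos"].round(4),"inc",toinc(o["eef_pos"]).round(4),"F",o["contact_force"].round(1),"w%.3f"%o["gripper_width"],"q",o["q"].round(2));return o
E
python3 - <<'E'
from h import *
o=st();R=tool(o);print(R.round(3))
print("handle",handle(0).round(4),"turn handle",turn_for(o,ex))
a=np.deg2rad(146.86);print("turn rack",turn_for(o,[np.cos(a),np.sin(a),0]),"turn place",turn_for(o,ey))
print("shift", go(o,handle(0)+[0,0,.15]),go(o,[.5027,-.3098,.2]))
E
```

```text
t0.15 tcp [ 0.1615 -0.6549  0.1935] inc [-0.5397 -0.6981  0.1935] F [0.2 0.1 1.1] w1.001 q [ 1.22  0.48  0.02  1.56 -0.01  1.11 -0.08]
[[-0.971 -0.     0.239]
 [-0.239  0.001 -0.971]
 [ 0.    -1.    -0.001]]
handle [0.4929 0.0826 0.1235] turn handle (np.float64(-1.4354183251488268), np.float64(1.7061743284409663))
turn rack (np.float64(2.3910412381826784), np.float64(-0.7505514154071147)) turn place (np.float64(-3.0062142887103356), np.float64(0.13537836487945754))
shift [-498.3  -79.1 -636.8] [-413.9   -6.1 -253.3]
```

Run:
```python
from h import *
o=st()
print(go(o,[.44,-.3,.27]),go(o,handle(0)+[0,0,.10]))
c=load("wrist0.npz");R,t=cam(c);print("cam in tool",tool(o).T@(-R.T@t-o["eef_pos"]))
```

```text
t0.15 tcp [ 0.1615 -0.6549  0.1935] inc [-0.5397 -0.6981  0.1935] F [0.2 0.1 1.1] w1.001 q [ 1.22  0.48  0.02  1.56 -0.01  1.11 -0.08]
[-355.4  -76.1 -278. ] [-498.3  -29.1 -636.7]
cam in tool [-0.07002339 -0.17872003 -0.00055708]
```

```bash
python3 -m jog '[[[-80,-60,-60],0],[[-170,-76,-130],-0.2],[[-230,-76,-180],-0.3],[[-355,-76,-278],-0.7],[[-355,-76,-278],-0.7],[[-355,-76,-278],-0.9],[[-355,-76,-278],-1.0],[[-355,-76,-278],-1.1],[[-355,-76,-278],-1.2],[[-355,-76,-278],-1.3],[[-355,-76,-278],-1.435],[[-400,-60,-390],-1.435],[[-498,-40,-637],-1.435],[[-498,-29,-637],-1.435],[[-498,-29,-637],-1.435],[[-498,-29,-637],-1.435],[[-498,-29,-637],-1.435],[[-498,-29,-637],-1.435],[[-498,-29,-637],-1.435],[[-498,-29,-637],-1.435]]'
python3 - <<'E'
from h import *
o=st();print(go(o,handle(0)),turn_for(o,ex))
E
```

```text
t: 1.82
eef_pos: [0.4901, 0.0676, 0.2252]
tool_rot: [-0.526, 0.526, -0.473, 0.473]
contact_force: [1.6, 0.2, -0.0]
gripper_width: 1.002
t1.82 tcp [0.4901 0.0676 0.2252] inc [-0.1363 -0.0146  0.2252] F [ 1.6  0.2 -0. ] w1.002 q [ 0.34  0.21 -0.69  1.9   0.15  1.08 -0.3 ]
[-14.6 101.7   4.4] (np.float64(-0.0009156372142146747), np.float64(3.1406770163755784))
```

```bash
python3 -m jog '[[[-14.6,40,4.4],0],[[-14.6,65,4.4],0],[[-14.6,65,4.4],0],[[-14.6,65,4.4],0],[[-14.6,65,4.4],0],[[-14.6,65,4.4],0]]' 28 20
python3 - <<'E'
from h import *
from station import *
o=st();print(go(o,handle(0)),turn_for(o,ex))
c=read_camera("wrist");np.savez("w1.npz",**c);cv2.imwrite("pics/w1.png",c["img"][:,:,::-1])
print(proj(c,handle(0)),proj(c,handle(0)+.055*ey),proj(c,handle(0)-.055*ey))
E
```

```text
t: 2.32
eef_pos: [0.4945, 0.0802, 0.1621]
tool_rot: [0.526, -0.525, 0.473, -0.474]
contact_force: [0.4, -0.2, 0.5]
gripper_width: 0.325
t2.32 tcp [0.4945 0.0802 0.1621] inc [-0.1305 -0.0025  0.1621] F [ 0.4 -0.2  0.5] w0.325 q [ 0.29  0.3  -0.68  1.96  0.23  0.95 -0.39]
[-2.5 38.7 -1.5] (np.float64(-0.002276517352036805), np.float64(3.139316136237756))
[275.16226847 216.42316194] [274.76453927 140.88425417] [275.52302742 282.58508513]
```

View pics/w1.png

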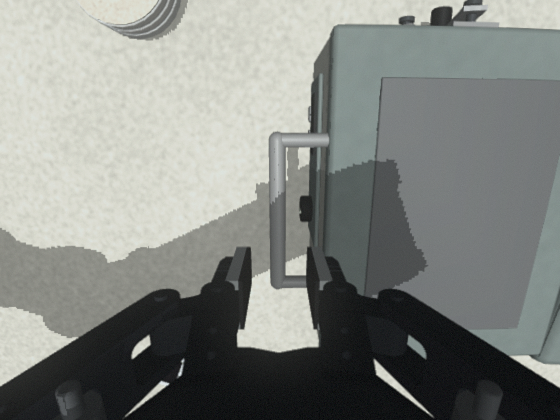

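Bar is at u≈278, 3 px (2 mm) right of predicted (275). I'll go down with a small shift, then close.

```bash
python3 -m jog '[[[-2.5,20,0],0],[[-2.5,40,0],0],[[-2.5,53,0],0],[[-2.5,53,0],0],[[-2.5,53,0],0]]' 28 20;  python3 -m jog '[[[0,0,0],0],[[0,0,0],0],[[0,0,0],0],[[0,0,0],0],[[0,0,0],0]]' 8 20
python3 - <<'E'
from h import *
from station import *
o=st()
c=read_camera("wrist");cv2.imwrite("pics/w2.png",c["img"][:,:,::-1])
E
```

```text
t: 2.78
eef_pos: [0.4933, 0.083, 0.1081]
tool_rot: [0.526, -0.525, 0.473, -0.473]
contact_force: [0.9, -0.6, 0.0]
gripper_width: 0.33
t: 3.2
eef_pos: [0.4932, 0.0834, 0.1078]
tool_rot: [0.526, -0.526, 0.473, -0.473]
contact_force: [-0.2, -0.3, 0.2]
gripper_width: 0.094
t3.20 tcp [0.4932 0.0834 0.1078] inc [-0.1315  0.0007  0.1078] F [-0.2 -0.3  0.2] w0.094 q [ 0.25  0.37 -0.65  2.02  0.3   0.85 -0.46]
```

View pics/w2.png

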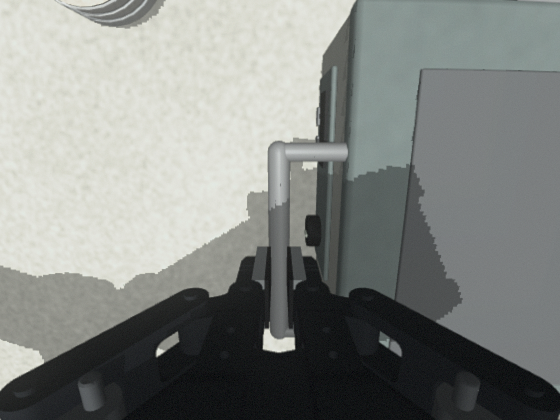

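```bash
python3 -m jog '[[[0,0,0],0],[[0,0,0],0],[[0,0,0],0],[[0,0,0],0]]' 0 20
python3 - <<'E'
from h import *
from station import *
o=st()
c=read_camera("scene");np.savez("s2.npz",**c);crop(c,235,130,375,235,5.5,"pics/s2.png")
E
```

```text
t: 3.58
eef_pos: [0.4928, 0.0834, 0.1073]
tool_rot: [-0.526, 0.526, -0.473, 0.473]
contact_force: [-0.1, -0.1, -0.5]
gripper_width: -0.002
t3.58 tcp [0.4928 0.0834 0.1073] inc [-0.1318  0.0008  0.1073] F [-0.1 -0.1 -0.5] w-0.002 q [ 0.25  0.37 -0.65  2.02  0.3   0.85 -0.46]
```

View pics/s2.png

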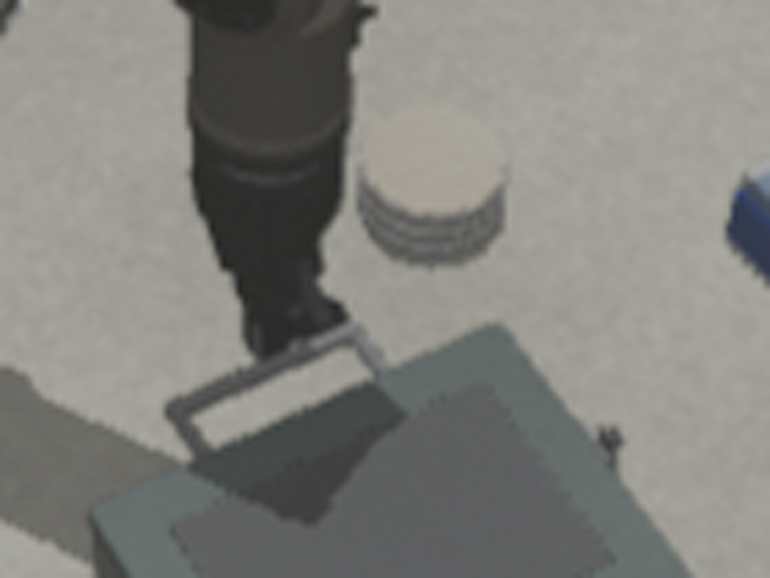

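Run:
```python
from h import *
from station import *
o=get_obs()
for n in ["scene","top","wrist"]:
    c=read_camera(n);np.savez(n+"3.npz",**c)
    P=o["eef_pos"]
    print(n,[proj(c,q).round(1).tolist() for q in (P,P+[0,0,.05],handle(0),handle(0)+.055*ey,handle(0)-.055*ey)])
c=load("top3.npz");crop(c,190,130,330,235,5.5,"pics/t3.png")
c=load("wrist3.npz");cv2.imwrite("pics/w3.png",c["img"][:,:,::-1])
```

```text
scene [[282.9, 200.8], [283.1, 190.9], [282.7, 197.7], [298.7, 190.6], [266.4, 205.0]]
top [[266.6, 224.6], [265.5, 221.3], [266.5, 223.5], [246.2, 228.0], [286.9, 219.0]]
wrist [[276.9, 238.6], [276.5, 277.6], [276.7, 250.1], [276.5, 153.2], [276.9, 331.1]]
```

View pics/t3.png

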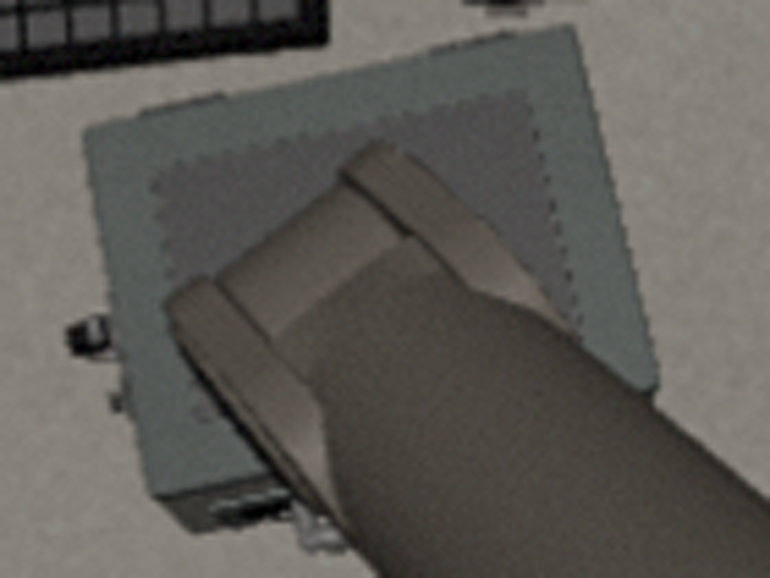

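View pics/w3.png

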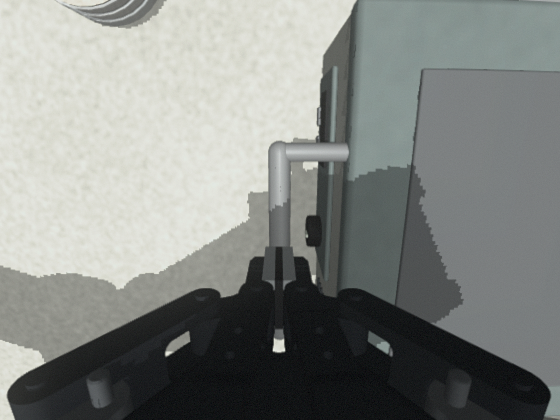

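Run:
```python
from h import *
c=load("wrist3.npz")
for p in [(279,200),(279,170),(330,152),(270,255),(290,255),(278,250),(385,40),(480,200),(150,60)]: print(p,c["depth"][p[1],p[0]],dep(c,*p).round(4),toinc(dep(c,*p)).round(4))
T=load("top3.npz");S=load("scene3.npz")
print(dep(T,258,188),[toinc(dep(S,u,v)).round(3).tolist() for u,v in [(270,203),(275,201),(267,205),(283,198),(283,201),(283,190)]])
```

```text
(279, 200) 0.16247965 [0.4909 0.1135 0.1285] [-0.1306  0.0309  0.1285]
(279, 170) 0.15841456 [0.4892 0.1293 0.1282] [-0.1306  0.0469  0.1282]
(330, 152) 0.1559041 [0.5141 0.1413 0.1283] [-0.1045  0.0561  0.1283]
(270, 255) 0.13901645 [0.4887 0.0948 0.1581] [-0.1347  0.0126  0.1581]
(290, 255) 0.13843445 [0.4977 0.096  0.1586] [-0.1256  0.0128  0.1586]
(278, 250) 0.14527184 [0.4924 0.0949 0.1517] [-0.1311  0.0123  0.1517]
(385, 40) 0.13877748 [0.5313 0.195  0.1315] [-0.0817  0.1077  0.1315]
(480, 200) 0.15722254 [0.5951 0.1259 0.1337] [-0.0256  0.0322  0.1337]
(150, 60) 0.2615695 [ 0.37    0.194  -0.0008] [-0.2422  0.1239 -0.0008]
[0.47558973 0.07408777 0.54546011] [[-0.128, -0.045, 0.132], [-0.13, -0.027, 0.127], [-0.129, -0.054, 0.127], [-0.128, -0.001, 0.128], [-0.194, 0.037, 0.006], [-0.12, -0.006, 0.18]]
```

Run:
```python
from h import *
from station import *
c=load("wrist3.npz");o=get_obs();R=tool(o);X=(cloud(c)-o["eef_pos"])@R*1000
d=X[:,:,1]
for v in range(236,345,6):
    print(v,[tuple(X[v,u].round(0).astype(int)) for u in (262,270,278,286,294)])
```

```text
236 [(np.int64(39), np.int64(108), np.int64(-15)), (np.int64(-9), np.int64(-19), np.int64(-4)), (np.int64(-9), np.int64(-20), np.int64(1)), (np.int64(-9), np.int64(-20), np.int64(5)), (np.int64(39), np.int64(107), np.int64(17))]
242 [(np.int64(46), np.int64(109), np.int64(-16)), (np.int64(-5), np.int64(-18), np.int64(-4)), (np.int64(-6), np.int64(-22), np.int64(1)), (np.int64(-6), np.int64(-21), np.int64(5)), (np.int64(46), np.int64(108), np.int64(17))]
248 [(np.int64(53), np.int64(109), np.int64(-16)), (np.int64(-12), np.int64(-43), np.int64(-3)), (np.int64(-11), np.int64(-42), np.int64(1)), (np.int64(-12), np.int64(-44), np.int64(4)), (np.int64(52), np.int64(107), np.int64(17))]
254 [(np.int64(59), np.int64(107), np.int64(-16)), (np.int64(-12), np.int64(-50), np.int64(-3)), (np.int64(-12), np.int64(-50), np.int64(1)), (np.int64(-12), np.int64(-50), np.int64(4)), (np.int64(59), np.int64(109), np.int64(17))]
260 [(np.int64(-8), np.int64(-48), np.int64(-7)), (np.int64(-12), np.int64(-57), np.int64(-3)), (np.int64(-12), np.int64(-56), np.int64(1)), (np.int64(-12), np.int64(-56), np.int
[... 2575 characters left out ...]
p.int64(5))]
332 [(np.int64(-15), np.int64(-108), np.int64(-4)), (np.int64(3), np.int64(-84), np.int64(-2)), (np.int64(52), np.int64(-22), np.int64(1)), (np.int64(4), np.int64(-84), np.int64(4)), (np.int64(-14), np.int64(-107), np.int64(5))]
338 [(np.int64(-13), np.int64(-108), np.int64(-4)), (np.int64(7), np.int64(-84), np.int64(-2)), (np.int64(58), np.int64(-20), np.int64(1)), (np.int64(6), np.int64(-85), np.int64(4)), (np.int64(-12), np.int64(-107), np.int64(5))]
344 [(np.int64(-10), np.int64(-107), np.int64(-4)), (np.int64(7), np.int64(-87), np.int64(-2)), (np.int64(170), np.int64(109), np.int64(1)), (np.int64(7), np.int64(-86), np.int64(4)), (np.int64(-10), np.int64(-108), np.int64(5))]
```

The depth image puts the visible fingertips about 42 mm above the reported TCP, so they closed above the bar. I'll reopen, go down in steps and check.

```bash
python3 -m jog '[[[0,0,0],0],[[0,0,0],0],[[0,0,0],0],[[0,0,0],0],[[0,12,0],0],[[0,24,0],0],[[0,24,0],0]]' 28 20
python3 - <<'E'
from h import *
from station import *
o=st()
c=read_camera("wrist");np.savez("w4.npz",**c);cv2.imwrite("pics/w4.png",c["img"][:,:,::-1])
R=tool(o);X=(cloud(c)-o["eef_pos"])@R*1000
m=(abs(X[:,:,2])<40)&(X[:,:,1]>-75)&(X[:,:,1]<-22)&(abs(X[:,:,0])<30)&(abs(X[:,:,2])>9)
v,u=np.where(m);Y=X[m];i=np.argsort(-Y[:,1])[:12];print(Y[i].round(1),u[i],v[i])
E
```

```text
t: 4.37
eef_pos: [0.4909, 0.0826, 0.0805]
tool_rot: [-0.525, 0.527, -0.474, 0.472]
contact_force: [-0.1, 0.4, -0.4]
gripper_width: 0.33
t4.37 tcp [0.4909 0.0826 0.0805] inc [-0.1338  0.0003  0.0805] F [-0.1  0.4 -0.4] w0.330 q [ 0.23  0.41 -0.63  2.04  0.33  0.8  -0.49]
[[-26.9 -25.3  39.9]
 [-27.9 -27.1  39.9]
 [-14.2 -28.4  40. ]
 [  4.9 -31.9  40. ]
 [  0.4 -36.2 -13.1]
 [ -0.2 -36.2 -13.1]
 [  2.  -36.3 -13.1]
 [  3.1 -36.4 -13.2]
 [  0.8 -36.5 -13.1]
 [  1.3 -36.5 -13.1]
 [  1.8 -36.8  15. ]
 [  3.4 -36.9  15.1]] [353 354 353 352 251 251 251 251 251 251 306 306] [208 207 233 269 265 264 268 270 266 267 268 271]
```

View pics/w4.png

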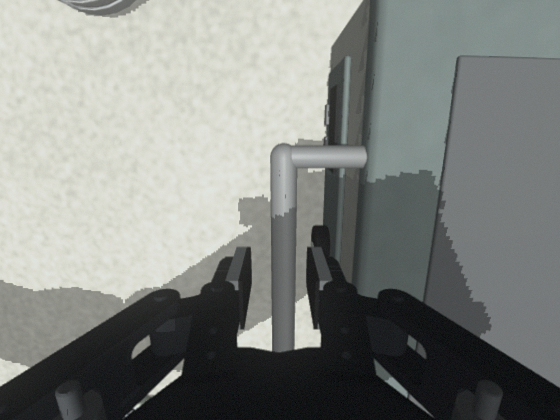

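```bash
python3 -m jog '[[[0,9,2.5],0],[[0,9,2.5],0],[[0,9,2.5],0]]' 28 20;python3 -m jog '[[[0,0,0],0],[[0,0,0],0],[[0,0,0],0],[[0,0,0],0],[[0,0,0],0]]' 0 20
python3 - <<'E'
from h import *
from station import *
o=st()
c=read_camera("wrist");np.savez("w5.npz",**c);cv2.imwrite("pics/w5.png",c["img"][:,:,::-1])
E
```

```text
t: 4.67
eef_pos: [0.4952, 0.0837, 0.0739]
tool_rot: [-0.526, 0.526, -0.473, 0.473]
contact_force: [-0.9, 0.7, 0.9]
gripper_width: 0.329
t: 5.08
eef_pos: [0.4932, 0.0834, 0.0742]
tool_rot: [-0.525, 0.527, -0.473, 0.472]
contact_force: [-6.5, -0.2, 2.5]
gripper_width: 0.131
t5.08 tcp [0.4932 0.0834 0.0742] inc [-0.1314  0.0007  0.0742] F [-6.5 -0.2  2.5] w0.131 q [ 0.22  0.42 -0.62  2.04  0.35  0.79 -0.5 ]
```

View pics/w5.png

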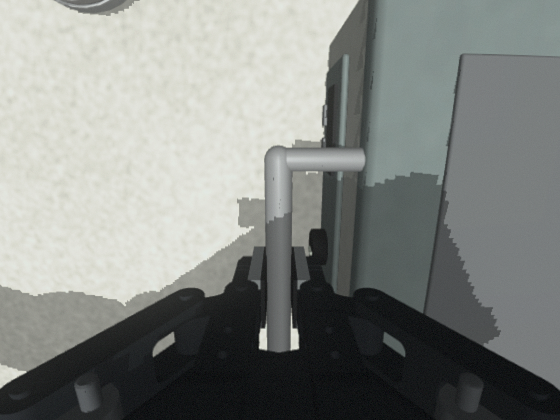

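Run:
```python
import numpy as np
for p in list(np.arange(0,1.2,.1))+list(np.arange(1.2,1.62,.04)):
    print("%.2f y %.1f z %.1f"%(p,-227*(np.sin(p+.0352)-np.sin(.0352)),227*(np.cos(.0352)-np.cos(p+.0352))))
```

```text
0.00 y -0.0 z 0.0
0.10 y -22.6 z 1.9
0.20 y -44.9 z 6.1
0.30 y -66.7 z 12.5
0.40 y -87.7 z 21.0
0.50 y -107.8 z 31.6
0.60 y -126.7 z 44.1
0.70 y -144.3 z 58.5
0.80 y -160.3 z 74.5
0.90 y -174.7 z 92.1
1.00 y -187.2 z 111.0
1.10 y -197.8 z 131.1
1.20 y -206.3 z 152.1
1.24 y -209.2 z 160.7
1.28 y -211.6 z 169.5
1.32 y -213.8 z 178.3
1.36 y -215.5 z 187.2
1.40 y -216.9 z 196.2
1.44 y -218.0 z 205.2
1.48 y -218.7 z 214.2
1.52 y -219.0 z 223.3
1.56 y -218.9 z 232.4
1.60 y -218.5 z 241.5
```

```bash
python3 -m jog '[[[0,-8,-1.5],0],[[0,-22,0.4],0],[[0,-34,2.5],0],[[0,-45,4.6],0],[[0,-45,4.6],0],[[0,-45,4.6],0]]' 0 25
python3 - <<'E'
from h import *
from station import *
o=st()
c=read_camera("scene");crop(c,235,130,375,235,5.5,"pics/s6.png")
E
```

```text
t: 5.63
eef_pos: [0.4994, 0.084, 0.1199]
tool_rot: [-0.526, 0.526, -0.473, 0.473]
contact_force: [-2.9, -0.5, -1.2]
gripper_width: 0.128
t5.63 tcp [0.4994 0.084  0.1199] inc [-0.1253  0.0007  0.1199] F [-2.9 -0.5 -1.2] w0.128 q [ 0.25  0.37 -0.65  1.99  0.29  0.88 -0.45]
```

View pics/s6.png

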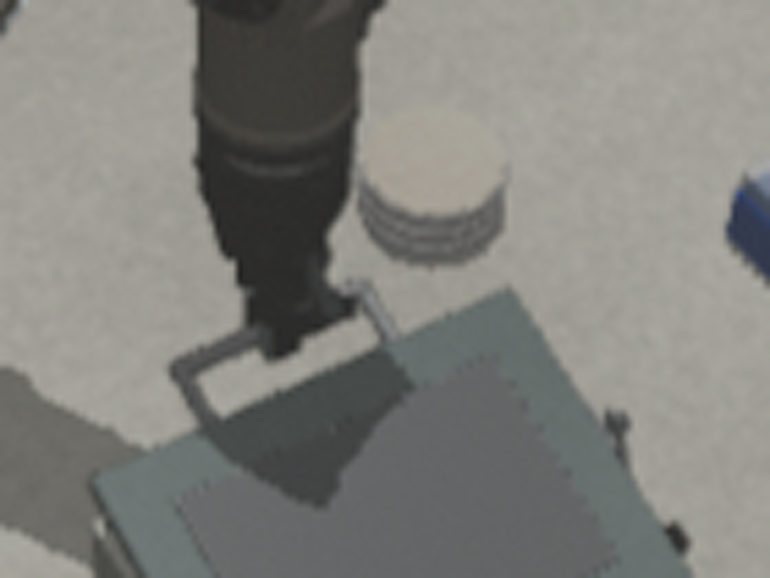

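```bash
python3 -m jog '[[[0,-11,3],0],[[0,-21.8,6.4],0],[[0,-32.5,10.4],0],[[0,-42.8,14.9],0],[[0,-53,20],0],[[0,-62.9,25.5],0],[[0,-72.5,31.5],0],[[0,-81.8,38],0],[[0,-90.7,45],0],[[0,-99.4,52.4],0],[[0,-107.5,60.2],0],[[0,-115.4,68.4],0],[[0,-122.8,77],0],[[0,-129.8,86],0],[[0,-136.3,95.3],0],[[0,-142.3,104.9],0],[[0,-147.8,114.8],0],[[0,-152.9,125],0],[[0,-157.4,135.4],0],[[0,-161.4,146],0]]'
python3 - <<'E'
from h import *
o=st()
E
```

```text
t: 7.35
eef_pos: [0.6458, 0.0999, 0.2841]
tool_rot: [0.526, -0.525, 0.472, -0.473]
contact_force: [-5.9, -0.4, 7.5]
gripper_width: 0.122
t7.35 tcp [0.6458 0.0999 0.2841] inc [0.0221 0.0009 0.2841] F [-5.9 -0.4  7.5] w0.122 q [ 0.2   0.45 -0.64  1.47  0.27  1.31 -0.36]
```

```bash
python3 -m jog '[[[0,-3.8,0],0],[[0,-5.2,4.3],0],[[0,-6.6,8.6],0],[[0,-7.8,13],0],[[0,-9,17.4],0],[[0,-9,17.4],0]]'
python3 - <<'E'
from h import *
o=st()
E
```

```text
t: 7.85
eef_pos: [0.6632, 0.1018, 0.29]
tool_rot: [0.526, -0.525, 0.473, -0.473]
contact_force: [1.2, 1.8, -6.2]
gripper_width: 0.127
t7.85 tcp [0.6632 0.1018 0.29  ] inc [0.0395 0.001  0.29  ] F [ 1.2  1.8 -6.2] w0.127 q [ 0.18  0.48 -0.63  1.41  0.28  1.34 -0.35]
```

```bash
python3 -m jog '[[[0,1.5,0],0],[[0,1.5,0],0]]'
python3 - <<'E'
from h import *
from station import *
o=st()
c=read_camera("scene");np.savez("s7.npz",**c);crop(c,235,110,375,215,5.5,"pics/s7.png")
o=st()
E
```

```text
t: 8.02
eef_pos: [0.6633, 0.1017, 0.2899]
tool_rot: [0.527, -0.525, 0.472, -0.474]
contact_force: [-1.1, 1.9, -0.2]
gripper_width: 0.127
t8.02 tcp [0.6633 0.1017 0.2899] inc [0.0396 0.0009 0.2899] F [-1.1  1.9 -0.2] w0.127 q [ 0.18  0.47 -0.63  1.41  0.28  1.34 -0.36]
t8.07 tcp [0.6632 0.1018 0.2899] inc [0.0395 0.001  0.2899] F [-1.   0.9  2.4] w0.124 q [ 0.18  0.47 -0.63  1.41  0.28  1.34 -0.36]
```

View pics/s7.png

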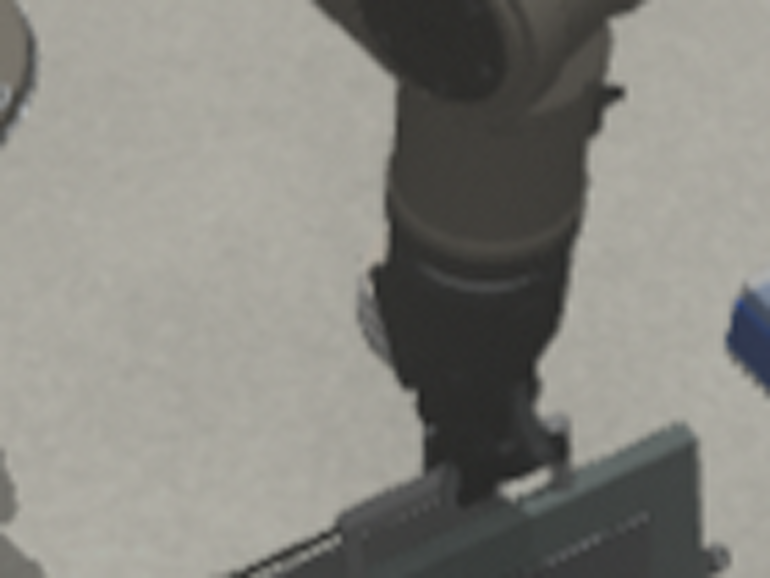

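```bash
python3 -m jog '[[[0,-0.6,2.2],0],[[0,-1.1,4.4],0],[[0,-1.6,6.6],0],[[0,-2.0,8.8],0],[[0,-2,8.8],0],[[0,-2,8.8],0]]'|grep -E "eef|contact";python3 -m jog '[[[0,-0.4,2.2],0],[[0,-0.8,4.4],0],[[0,-0.8,4.4],0],[[0,-0.8,4.4],0]]'|grep -E "eef|contact"
python3 - <<'E'
from h import *
o=st()
E
```

```text
eef_pos: [0.6716, 0.1026, 0.2917]
contact_force: [-3.3, 0.2, 5.5]
eef_pos: [0.676, 0.1031, 0.2924]
contact_force: [-4.1, 1.8, 4.9]
t8.90 tcp [0.676  0.1031 0.2924] inc [0.0524 0.0009 0.2924] F [-4.1  1.8  4.9] w0.124 q [ 0.17  0.5  -0.63  1.38  0.29  1.36 -0.35]
```

```bash
for i in 1 2 3; do python3 -m jog '[[[0,-0.4,2],0],[[0,-0.7,4],0],[[0,-0.7,4],0]]'|grep -E "eef|contact"; done
python3 - <<'E'
from h import *
o=st()
E
```

```text
eef_pos: [0.6799, 0.1035, 0.293]
contact_force: [-4.7, 1.9, 5.1]
eef_pos: [0.6837, 0.1039, 0.2937]
contact_force: [-4.1, 1.2, 6.7]
eef_pos: [0.6872, 0.1043, 0.2941]
contact_force: [-6.6, 1.3, 5.8]
t9.65 tcp [0.6872 0.1043 0.2941] inc [0.0637 0.001  0.2941] F [-6.6  1.3  5.8] w0.124 q [ 0.16  0.52 -0.62  1.34  0.3   1.38 -0.35]
```

```bash
for i in 1 2 ; do python3 -m jog '[[[0,-0.2,1],0],[[0,-0.3,2],0],[[0,-0.3,2],0]]'|grep -E "eef|contact"; done
python3 - <<'E'
from h import *
o=st()
E
```

```text
eef_pos: [0.6884, 0.1044, 0.2942]
contact_force: [-6.8, 1.0, 5.8]
eef_pos: [0.6896, 0.1045, 0.2944]
contact_force: [-10.2, -0.6, 6.1]
t10.15 tcp [0.6896 0.1045 0.2944] inc [0.0661 0.0009 0.2944] F [-10.2  -0.6   6.1] w0.124 q [ 0.16  0.52 -0.62  1.33  0.3   1.39 -0.35]
```

Run:
```python
from h import *
from station import *
for n in ["scene","top"]:
    c=read_camera(n);np.savez(n+"8.npz",**c)
c=load("scene8.npz");crop(c,260,150,400,255,5.5,"pics/s8.png")
c=load("top8.npz");crop(c,180,120,320,225,5.5,"pics/t8.png")
st()
```

```text
t10.25 tcp [0.6896 0.1045 0.2944] inc [0.0661 0.0009 0.2944] F [-9.7 -0.3  6. ] w0.125 q [ 0.16  0.52 -0.62  1.33  0.3   1.39 -0.35]
```

View pics/s8.png

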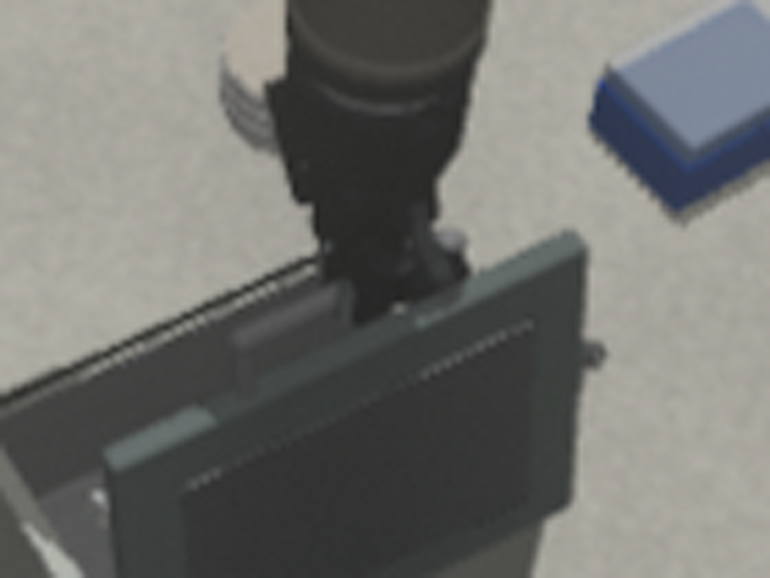

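View pics/t8.png

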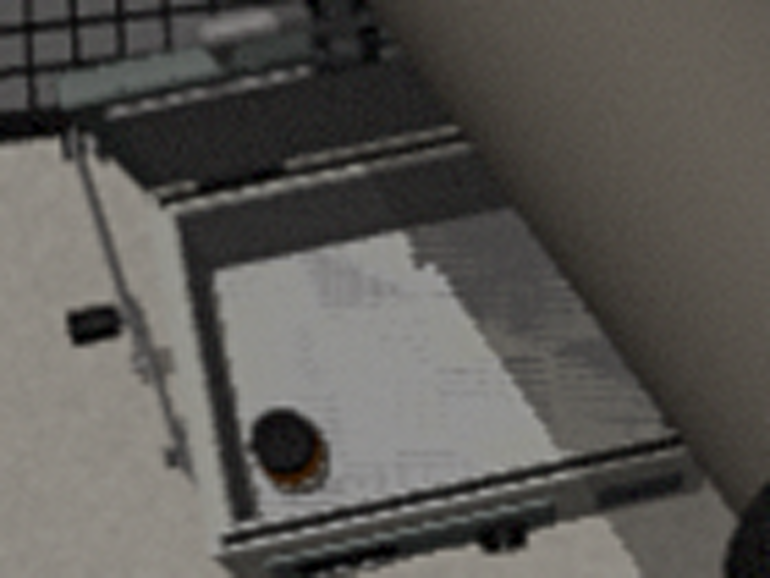

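Run:
```python
from h import *
c=load("top8.npz")
f=lambda x,y:(180+(x+.5)/5.5-.5,120+(y+.5)/5.5-.5)
for n,p in dict(knobL=(80,322),knobM=(95,322),knobR=(112,320),pin=(75,140),bar1=(100,215),bar1b=(120,280),bar2=(145,335),bar2b=(165,400),foot=(178,455),vial=(282,440)).items():
    print(n,toinc(dep(c,*f(*p))).round(4))
X=cloud(c).reshape(-1,3);I=np.array([toinc(p) for p in X])
m=(I[:,1]>.147)&(I[:,1]<.172)&(I[:,0]>-.06)&(I[:,0]<.16)&(I[:,2]>.05)
for p in I[m][np.argsort(I[m][:,0])]: print(p.round(3))
```

```text
knobL [0.0223 0.1607 0.1564]
knobM [0.0201 0.1533 0.1582]
knobR [0.0195 0.1452 0.1576]
pin [0.0838 0.1359 0.226 ]
bar1 [0.0603 0.1367 0.1896]
bar1b [0.0337 0.136  0.1703]
bar2 [0.012  0.1326 0.1473]
bar2b [ 0.0224  0.1513 -0.0025]
foot [-0.0379  0.1342  0.1023]
vial [-0.0362  0.0841  0.0812]
[0.013 0.161 0.151]
[0.013 0.164 0.152]
[0.014 0.159 0.147]
[0.014 0.148 0.148]
[0.014 0.151 0.148]
[0.014 0.16  0.155]
[0.015 0.153 0.15 ]
[0.015 0.156 0.151]
[0.015 0.149 0.155]
[0.016 0.152 0.155]
[0.016 0.158 0.15 ]
[0.016 0.154 0.156]
[0.016 0.157 0.156]
[0.016 0.165 0.154]
[0.016 0.163 0.152]
[0.017 0.159 0.157]
[0.017 0.162 0.157]
[0.017 0.149 0.155]
[0.018 0.164 0.157]
[0.018 0.153 0.158]
[0.018 0.151 0.155]
[0.019 0.161 0.159]
[0.019 0.156 0.156]
[0.019 0.15  0.16 ]
[0.019 0.163 0.16 ]
[0.019 0.159 0.157]
[0.019 0.148 0.158]
[0.02  0.153 0.158]
[0.021 0.156 0.157]
[0.022 0.147 0.158]
[0.022 0.15  0.16 ]
[0.022 0.167 0.154]
[0.022 0.158 0.156]
[0.023 0.163 0.159]
[0.023 0.161 0.157]
[0.023 0.155 0.16 ]
[0.024 0.153 0.156]
[0.024 0.166 0.157]
[0.024 0.16  0.16 ]
[0.025 0.147 0.156]
[0.025 0.149 0.157]
[0.026 0.158 0.155]
[0.026 0.152 0.158]
[0.026 0.165 0.158]
[0.026 0.154 0.159]
[0.026 0.163 0.156]
[0.027 0.149 0.159]
[0.028 0.16  0.157]
[0.028 0.158 0.154]
[0.029 0.147 0.154]
[0.03  0.163 0.154]
[0.031 0.155 0.154]
[0.031 0.153 0.152]
```

```bash
python3 -m jog '[[[0,0.2,-3],0],[[0,0.5,-6],0],[[0,0.8,-9],0],[[0,1.2,-12],0],[[0,1.7,-15],0],[[0,2.3,-18],0],[[0,2.9,-21],0],[[0,3.2,-22],0],[[0,3.2,-22],0]]'|grep -E "eef|contact"
python3 - <<'E'
from h import *
st()
E
```

```text
eef_pos: [0.6694, 0.1024, 0.2908]
contact_force: [-0.6, 4.1, 3.1]
t11.00 tcp [0.6694 0.1024 0.2908] inc [0.0458 0.0009 0.2908] F [-0.6  4.1  3.1] w0.125 q [ 0.18  0.49 -0.63  1.39  0.29  1.35 -0.35]
```

```bash
for i in 1 2 3 4; do python3 -m jog '[[[0,0.3,-1.2],0],[[0,0.5,-2.4],0],[[0,0.5,-2.4],0]]'|grep -E "eef|contact"; done
python3 - <<'E'
from h import *
st()
E
```

```text
eef_pos: [0.667, 0.1021, 0.2901]
contact_force: [0.8, 4.2, 2.9]
eef_pos: [0.6646, 0.1018, 0.2895]
contact_force: [0.5, 4.0, 2.6]
eef_pos: [0.6621, 0.1015, 0.289]
contact_force: [0.4, 3.4, 3.2]
eef_pos: [0.66, 0.1012, 0.2884]
contact_force: [1.5, 3.8, 0.7]
t12.00 tcp [0.66   0.1012 0.2884] inc [0.0363 0.0008 0.2884] F [1.5 3.8 0.7] w0.123 q [ 0.19  0.47 -0.63  1.42  0.28  1.34 -0.36]
```

```bash
for i in 1 2; do python3 -m jog '[[[0,0.3,-1.2],0],[[0,0.5,-2.4],0],[[0,0.5,-2.4],0]]'|grep -E "eef|contact"; done
python3 - <<'E'
from h import *
from station import *
st()
c=read_camera("top");np.savez("top9.npz",**c);crop(c,180,120,320,225,5.5,"pics/t9.png")
f=lambda x,y:(180+(x+.5)/5.5-.5,120+(y+.5)/5.5-.5)
X=cloud(c).reshape(-1,3);I=np.array([toinc(p) for p in X])
m=(I[:,1]>.149)&(I[:,1]<.165)&(I[:,0]>-.03)&(I[:,0]<.09)&(I[:,2]>.08)
J=I[m];print(J.mean(0),J[:,0].min(),J[:,0].max(),np.percentile(J[:,2],90))
E
```

```text
eef_pos: [0.6586, 0.1011, 0.2881]
contact_force: [4.3, 4.8, 0.6]
eef_pos: [0.6575, 0.101, 0.2878]
contact_force: [9.3, 5.9, -1.9]
t12.50 tcp [0.6575 0.101  0.2878] inc [0.0338 0.0008 0.2878] F [ 9.3  5.9 -1.9] w0.127 q [ 0.19  0.46 -0.64  1.43  0.28  1.33 -0.36]
[0.01722143 0.15664656 0.15892109] 0.009999629373590732 0.027582431707475468 0.16272588278315053
```

View pics/t9.png

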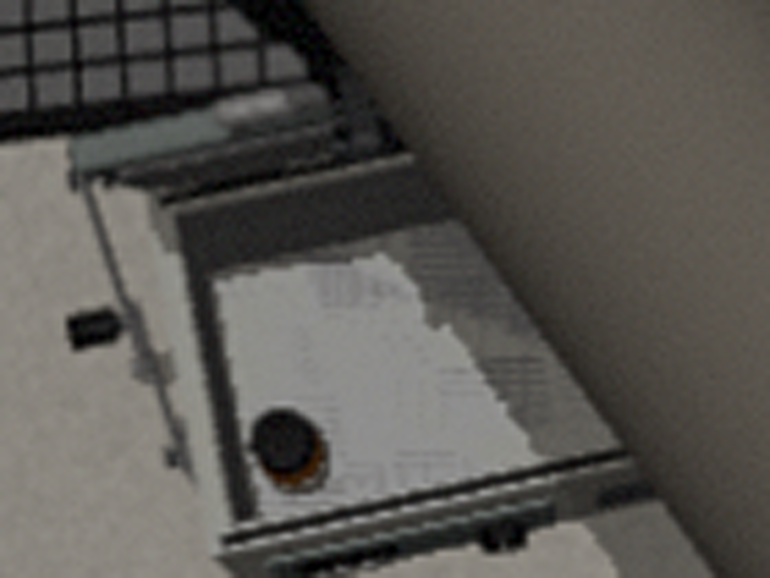

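```bash
python3 -m jog '[[[0,-0.5,2],0],[[0,-0.8,3.6],0],[[0,-0.8,3.6],0]]' |grep -E "eef|contact"; python3 -m jog '[[[0,0,0],0],[[0,0,0],0],[[0,0,0],0],[[0,-12,0],0],[[0,-35,0],0],[[0,-70,0],0],[[0,-100,0],0],[[0,-100,0],0]]' 28 20 |grep -E "eef|contact"
python3 - <<'E'
from h import *
from station import *
o=st()
c=read_camera("top");np.savez("top10.npz",**c)
X=cloud(c).reshape(-1,3);I=np.array([toinc(p) for p in X])
m=(I[:,1]>.149)&(I[:,1]<.165)&(I[:,0]>-.03)&(I[:,0]<.09)&(I[:,2]>.08)
J=I[m];print(J.mean(0),np.percentile(J[:,2],90))
c=read_camera("wrist");cv2.imwrite("pics/w10.png",c["img"][:,:,::-1])
a=np.deg2rad(146.86);print("turn rack",turn_for(o,[np.cos(a),np.sin(a),0]),go(o,[.5027,-.3098,.2]),go(o,[.5027,-.05,.33]))
E
```

```text
eef_pos: [0.6591, 0.1011, 0.2883]
contact_force: [1.7, 5.2, 0.9]
eef_pos: [0.6608, 0.1017, 0.3965]
contact_force: [0.3, 1.2, 0.6]
t13.47 tcp [0.6608 0.1017 0.3965] inc [0.0371 0.0012 0.3965] F [0.3 1.2 0.6] w0.328 q [ 0.17  0.43 -0.64  1.25  0.25  1.53 -0.33]
[0.01747296 0.1566535  0.15899032] 0.16334627387867215
turn rack (np.float64(-2.4580653793888674), np.float64(0.6835272742009257)) [ 392.9  194.  -202.4] [ 134.4   64.6 -173.8]
```

View pics/w10.png

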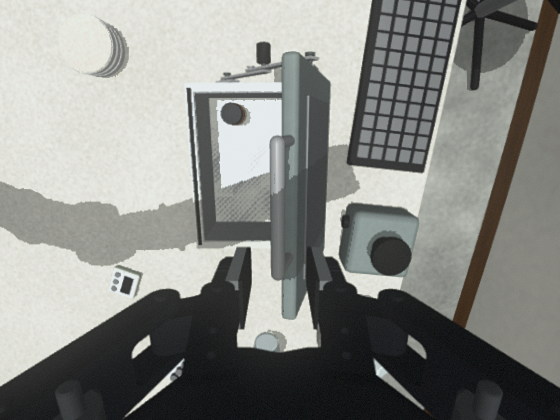

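Run:
```python
from h import *
c=load("wrist0.npz")
R=tool({"tool_rot":np.array([0.08514401, -0.08540999,  0.70259601, -0.70129486])});X=(cloud(c)-np.array([ 0.16142356, -0.65470783,  0.19330413]))@R*1000
m=(abs(X[:,:,2])<70)&(X[:,:,1]>-120)&(X[:,:,1]<20)&(abs(X[:,:,0])<40)
v,u=np.where(m);Y=X[m];i=np.argsort(-Y[:,1]);
for k in i[:400:16]: print(Y[k].round(1),u[k],v[k])
```

```text
[  7.3 -48.6  42.6] 368 290
[ -5.9 -49.7 -43.5] 186 266
[  4.8 -50.1  42.4] 369 287
[ -8.3 -50.4  42.6] 372 262
[ -8.  -50.8  42.5] 372 263
[  8.5 -51.1  42. ] 368 295
[-10.8 -51.4  42.6] 373 258
[  6.5 -51.8 -43.1] 188 292
[ -8.2 -52.2  42.6] 373 264
[ -6.4 -52.7  42.6] 373 268
[ -7.5 -52.9 -43.4] 184 266
[  5.2 -53.1  42.1] 370 291
[ -3.2 -53.3 -43.7] 184 275
[-10.8 -53.6 -43.4] 183 260
[  3.3 -53.7 -43.2] 186 288
[-11.5 -54.  -45. ] 179 259
[ -4.2 -54.2  41.9] 372 274
[  5.  -54.4 -43.1] 186 292
[ -2.4 -54.6  41.9] 372 278
[  8.8 -54.9  41.9] 370 300
[ -2.1 -55.   41.8] 372 279
[-12.5 -55.2 -44.1] 180 258
[ -5.2 -55.3 -43.3] 183 273
[ -6.3 -55.4  42.2] 374 271
[ -6.9 -55.6  42.1] 374 270
```

```bash
python3 -m jog '[[[30,0,-40],0.1],[[70,20,-80],0.2],[[120,60,-110],0.3],[[392.9,180,-202.4],0.42],[[392.9,180,-202.4],0.54],[[392.9,180,-202.4],0.6835],[[392.9,180,-202.4],0.6835],[[392.9,180,-202.4],0.6835],[[392.9,180,-202.4],0.6835],[[392.9,180,-202.4],0.6835],[[392.9,180,-202.4],0.6835],[[392.9,180,-202.4],0.6835],[[392.9,180,-202.4],0.6835]]' 78 25
python3 - <<'E'
from h import *
from station import *
o=st()
c=read_camera("wrist");np.savez("w11.npz",**c);cv2.imwrite("pics/w11.png",c["img"][:,:,::-1])
X=cloud(c).reshape(-1,3)
Q=X[(X[:,2]>.066)&(X[:,2]<.076)&(np.hypot(X[:,0]-.5027,X[:,1]+.3098)<.08)]
r=cv2.minAreaRect(Q[:,:2].astype(np.float32)*1000);print(len(Q),r)
Q=X[(X[:,2]>.077)&(X[:,2]<.086)&(np.hypot(X[:,0]-.5027,X[:,1]+.3098)<.08)]
r=cv2.minAreaRect(Q[:,:2].astype(np.float32)*1000);print(len(Q),r)
a=np.deg2rad(146.86);print(turn_for(o,[np.cos(a),np.sin(a),0]),go(o,[.5027,-.3098,.01]))
E
```

```text
t: 14.65
eef_pos: [0.4926, -0.3183, 0.2038]
tool_rot: [0.331, -0.336, 0.625, -0.622]
contact_force: [-0.2, -0.5, -0.3]
gripper_width: 0.912
t14.65 tcp [ 0.4926 -0.3183  0.2038] inc [-0.1747 -0.3985  0.2038] F [-0.2 -0.5 -0.3] w0.912 q [ 0.74  0.35 -0.35  1.74  0.14  1.08 -0.25]
2673 ((503.7146911621094, -309.9237976074219), (89.00144958496094, 49.994239807128906), 56.512325286865234)
1440 ((503.7061767578125, -310.09674072265625), (73.60440063476562, 37.9836311340332), 56.03532409667969)
(np.float64(3.131847913918956), np.float64(-0.009744739670837)) [-13.5 193.7   5.1]
```

View pics/w11.png

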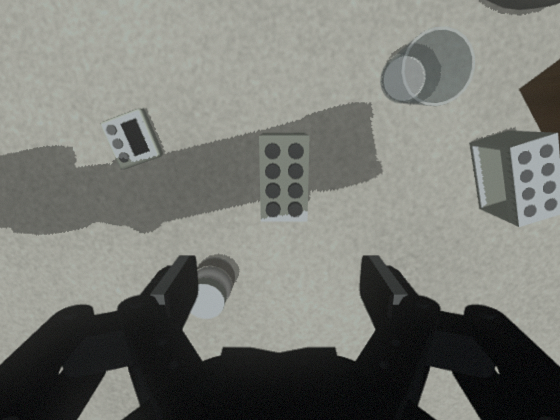

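Run:
```python
from h import *
from station import *
o=get_obs();c=load("w11.npz");T=load("top0.npz")
p=dep(c,208,300);j=onplane(T,441,262,.07);t=onplane(T,363,261,.016)
g=np.array([.5037,-.310,.01])
print(p,j,t,[((x-g)@tool(o)*1000).round(0) for x in (p,j,t)],go(o,g))
```

```text
[ 0.35146319 -0.38010475  0.07009288] [ 0.340137  -0.3818102  0.07     ] [ 0.37169266 -0.17732941  0.016     ] [array([143., -59., -89.]), array([150., -59., -97.]), array([ -38.,   -5., -183.])] [ -9.2 195.2   5.9]
```

```bash
python3 -m jog '[[[-9,40,6],0],[[-9,80,6],0],[[-9,120,6],0],[[-9,150,6],0],[[-9,170,6],0],[[-9,185,6],0],[[-9,194,6],0],[[-9,194,6],0],[[-9,194,6],0]]' 78 25
python3 - <<'E'
from h import *
from station import *
o=st();print(go(o,[.5037,-.310,.01]))
c=read_camera("wrist");np.savez("w12.npz",**c);cv2.imwrite("pics/w12.png",c["img"][:,:,::-1])
E
```

```text
t: 15.45
eef_pos: [0.5094, -0.3061, 0.0146]
tool_rot: [0.337, -0.337, 0.622, -0.621]
contact_force: [-0.8, -0.2, 1.4]
gripper_width: 0.913
t15.45 tcp [ 0.5094 -0.3061  0.0146] inc [-0.1568 -0.3883  0.0146] F [-0.8 -0.2  1.4] w0.913 q [ 0.67  0.59 -0.31  1.87  0.26  0.72 -0.36]
[ 6.3  4.6 -2.7]
```

View pics/w12.png

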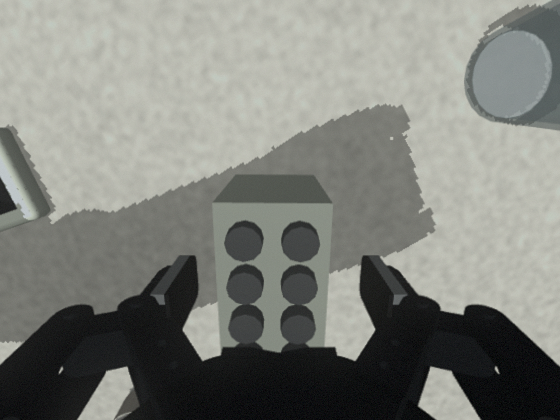

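```bash
python3 -m jog '[[[6,7,-2.7],0],[[6,7,-2.7],0],[[6,7,-2.7],0]]' 78 30;python3 -m jog '[[[0,0,0],0],[[0,0,0],0],[[0,0,0],0],[[0,0,0],0],[[0,0,0],0],[[0,0,0],0]]' 40 30
python3 - <<'E'
from h import *
from station import *
o=st();print(go(o,[.5037,-.310,.01]))
E
```

```text
t: 15.75
eef_pos: [0.5029, -0.3111, 0.0076]
tool_rot: [-0.336, 0.337, -0.622, 0.622]
contact_force: [-0.3, -0.8, -0.1]
gripper_width: 0.911
t: 16.25
eef_pos: [0.5038, -0.3105, 0.0078]
tool_rot: [-0.337, 0.337, -0.622, 0.622]
contact_force: [-1.9, 1.1, 5.7]
gripper_width: 0.577
t16.25 tcp [ 0.5038 -0.3105  0.0078] inc [-0.1628 -0.392   0.0078] F [-1.9  1.1  5.7] w0.577 q [ 0.68  0.59 -0.31  1.88  0.26  0.71 -0.36]
[-0.3 -2.2 -0.3]
```

```bash
python3 -m jog '[[[0,-5,0],0],[[0,-15,0],0],[[0,-30,0],0],[[0,-30,0],0]]' 40 30
python3 - <<'E'
from h import *
from station import *
o=st();a,b=turn_for(o,ey);print(a,b)
print("pre",go(o,inc(-.16,-.1,.21)),"above",go(o,inc(-.031,-.035,.20)))
c=read_camera("wrist");cv2.imwrite("pics/w13.png",c["img"][:,:,::-1])
E
```

```text
t: 16.58
eef_pos: [0.5054, -0.3112, 0.0401]
tool_rot: [-0.338, 0.336, -0.62, 0.623]
contact_force: [0.7, -0.4, -0.4]
gripper_width: 0.582
t16.58 tcp [ 0.5054 -0.3112  0.0401] inc [-0.1612 -0.3928  0.0401] F [ 0.7 -0.4 -0.4] w0.582 q [ 0.69  0.55 -0.32  1.86  0.24  0.76 -0.34]
-2.254778352434742 0.8868143011550513
pre [-227.8 -170.5 -183.4] above [-359.7 -160.2 -124.5]
```

View pics/w13.png

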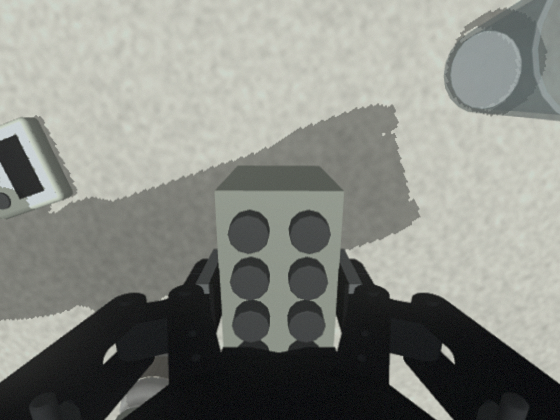

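Rack held level. Now I'll raise it, carry it and turn it.

```bash
python3 -m jog '[[[0,-35,0],0],[[0,-75,0],-0.1],[[0,-115,0],-0.2],[[-20,-150,-20],-0.32],[[-50,-170,-40],-0.44],[[-80,-170,-65],-0.56],[[-105,-170,-85],-0.68],[[-130,-170,-105],-0.8],[[-155,-170,-125],-0.92],[[-180,-170,-145],-1.04],[[-205,-170,-165],-1.16],[[-228,-170,-183],-1.28],[[-228,-170,-183],-1.4],[[-228,-170,-183],-1.52],[[-228,-170,-183],-1.64],[[-228,-170,-183],-1.76],[[-228,-170,-183],-1.88],[[-228,-170,-183],-2.0],[[-228,-170,-183],-2.12],[[-228,-170,-183],-2.25]]'
python3 - <<'E'
from h import *
from station import *
o=st();print(turn_for(o,ey),"above",go(o,inc(-.031,-.035,.20)))
E
```

```text
t: 18.3
eef_pos: [0.4743, -0.0195, 0.2069]
tool_rot: [0.706, -0.706, -0.036, 0.036]
contact_force: [0.3, -0.4, -1.3]
gripper_width: 0.578
t18.30 tcp [ 0.4743 -0.0195  0.2069] inc [-0.1612 -0.0996  0.2069] F [ 0.3 -0.4 -1.3] w0.578 q [ 0.73  0.24 -0.93  1.96  0.23  1.05  1.37]
(np.float64(-0.003844209573175978), np.float64(3.137748444016617)) above [129.9   6.8  65.1]
```

```bash
python3 -m jog '[[[30,0,20],0],[[60,0,40],0],[[90,0,65],0],[[115,0,65],0],[[130,0,65],0],[[130,0,65],0],[[130,0,65],0]]'
python3 - <<'E'
from h import *
from station import *
o=st();print(turn_for(o,ey),"place",go(o,inc(-.031,-.035,.024)))
c=read_camera("wrist");np.savez("w14.npz",**c);cv2.imwrite("pics/w14.png",c["img"][:,:,::-1])
c=read_camera("scene");crop(c,235,110,375,215,5.5,"pics/s14.png")
X=cloud(load("w14.npz")).reshape(-1,3)
I=np.array([toinc(p) for p in X[np.isfinite(X[:,0])]])
m=(abs(I[:,2]-.115)<.004)&(abs(I[:,1])<.14)&(I[:,0]<-.06)&(I[:,0]>-.12);J=I[m];print(len(J),np.percentile(J[:,0],[2,98]) if len(J) else 0)
E
```

```text
t: 18.88
eef_pos: [0.5974, 0.058, 0.2063]
tool_rot: [0.707, -0.706, -0.034, 0.035]
contact_force: [-1.2, -0.3, -2.4]
gripper_width: 0.579
t18.88 tcp [0.5974 0.058  0.2063] inc [-0.0305 -0.0356  0.2063] F [-1.2 -0.3 -2.4] w0.579 q [ 0.44  0.48 -0.87  1.68  0.39  1.17  1.14]
(np.float64(-0.009599917151166175), np.float64(3.131992736438627)) place [-1.000e-01  1.823e+02  4.000e-01]
5116 [-0.09291332 -0.06310661]
```

View pics/w14.png

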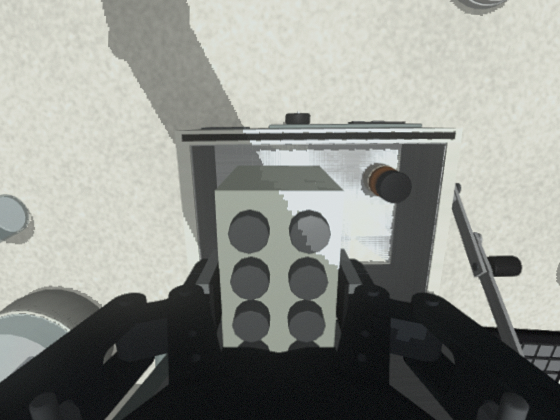

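View pics/s14.png

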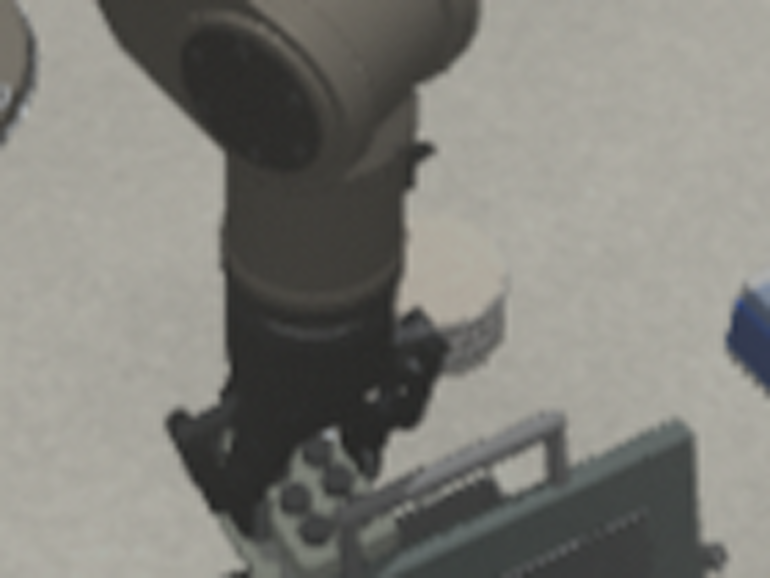

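Run:
```python
from h import *
from station import *
c=read_camera("scene");X=cloud(c).reshape(-1,3);X=X[np.isfinite(X[:,0])]
I=np.array([toinc(p) for p in X]);I=I[(abs(I[:,1])<.2)&(I[:,0]<.2)&(I[:,0]>-.3)]
for z in np.arange(.2,.75,.025):
    J=I[(abs(I[:,2]-z)<.0125)&(I[:,1]<.15)]
    if len(J): print(round(z,3),round(z-.182,3),"n",len(J),"xmax %.3f at y %.3f"%(J[:,0].max(),J[J[:,0].argmax(),1]), "arm-ish p95 %.3f"%np.percentile(J[:,0],95))
```

```text
0.2 0.018 n 707 xmax 0.097 at y 0.047 arm-ish p95 0.092
0.225 0.043 n 675 xmax 0.088 at y 0.000 arm-ish p95 0.084
0.25 0.068 n 719 xmax 0.080 at y 0.033 arm-ish p95 0.077
0.275 0.093 n 1147 xmax 0.072 at y 0.014 arm-ish p95 0.068
0.3 0.118 n 1009 xmax 0.061 at y 0.070 arm-ish p95 0.058
0.325 0.143 n 296 xmax 0.050 at y 0.053 arm-ish p95 0.044
0.35 0.168 n 431 xmax 0.044 at y -0.035 arm-ish p95 0.040
0.375 0.193 n 117 xmax 0.008 at y -0.039 arm-ish p95 0.006
0.4 0.218 n 193 xmax 0.008 at y -0.042 arm-ish p95 0.006
0.425 0.243 n 172 xmax 0.008 at y -0.036 arm-ish p95 0.006
0.45 0.268 n 265 xmax 0.009 at y -0.034 arm-ish p95 0.008
0.475 0.293 n 236 xmax 0.008 at y -0.035 arm-ish p95 0.006
0.5 0.318 n 258 xmax 0.008 at y -0.044 arm-ish p95 0.006
0.525 0.343 n 196 xmax 0.012 at y -0.037 arm-ish p95 0.008
0.55 0.368 n 265 xmax 0.026 at y -0.056 arm-ish p95 0.020
0.575 0.393 n 583 xmax 0.031 at y -0.058 arm-ish p95 0.024
0.6 0.418 n 1144 xmax 0.025 at y -0.057 arm-ish p95 0.015
0.625 0.443 n 1620 xmax 0.006 at y -0.066 arm-ish p95 -0.015
0.65 0.468 n 1248 xmax -0.063 at y -0.053 arm-ish p95 -0.079
0.675 0.493 n 1253 xmax -0.119 at y -0.102 arm-ish p95 -0.131
0.7 0.518 n 1157 xmax -0.169 at y -0.110 arm-ish p95 -0.185
0.725 0.543 n 862 xmax -0.225 at y -0.124 arm-ish p95 -0.235
```

```bash
python3 -m jog '[[[0,25,0],-0.01],[[0,55,0],-0.01],[[0,85,0],-0.01],[[0,115,0],-0.01],[[0,140,0],-0.01],[[0,158,0],-0.01],[[0,170,0],-0.01],[[0,174,0],-0.01],[[0,174,0],-0.01]]'; python3 -m jog '[[[0,2,0],0],[[0,4,0],0],[[0,4,0],0]]';  python3 - <<'E'
from h import *
from station import *
o=st()
E
```

```text
t: 19.78
eef_pos: [0.5973, 0.0574, 0.0331]
tool_rot: [-0.706, 0.706, 0.037, -0.038]
contact_force: [-0.3, 0.8, -0.8]
gripper_width: 0.58
t: 20.03
eef_pos: [0.5984, 0.0578, 0.0302]
tool_rot: [-0.706, 0.706, 0.038, -0.037]
contact_force: [-0.7, -0.3, -1.3]
gripper_width: 0.577
t20.03 tcp [0.5984 0.0578 0.0302] inc [-0.0295 -0.0358  0.0302] F [-0.7 -0.3 -1.3] w0.577 q [ 0.35  0.68 -0.75  1.83  0.59  0.88  0.99]
```

```bash
for i in 1 2 3; do python3 -m jog '[[[0,1.5,0],0],[[0,2.5,0],0],[[0,2.5,0],0]]'|grep -E "eef|contact"; done
```

```text
eef_pos: [0.5978, 0.0578, 0.0269]
contact_force: [-1.1, 0.3, -1.3]
eef_pos: [0.5977, 0.0578, 0.0241]
contact_force: [-0.2, 0.6, -1.2]
eef_pos: [0.598, 0.0579, 0.0228]
contact_force: [-3.0, -2.2, 8.6]
```

```bash
python3 -m jog '[[[0,-1.5,0],0],[[0,-1.5,0],0]]'|grep contact; python3 -m jog '[[[0,0,0],0],[[0,0,0],0],[[0,0,0],0],[[0,0,0],0]]' 66 20|grep -E "contact|width"
python3 - <<'E'
from h import *
from station import *
o=st()
c=read_camera("wrist");cv2.imwrite("pics/w15.png",c["img"][:,:,::-1])
E
```

```text
contact_force: [-0.1, -0.4, -1.1]
contact_force: [-0.6, 0.3, -0.2]
gripper_width: 0.775
t21.28 tcp [0.5978 0.0578 0.0233] inc [-0.0301 -0.0358  0.0233] F [-0.6  0.3 -0.2] w0.775 q [ 0.34  0.68 -0.74  1.83  0.6   0.87  0.99]
```

View pics/w15.png

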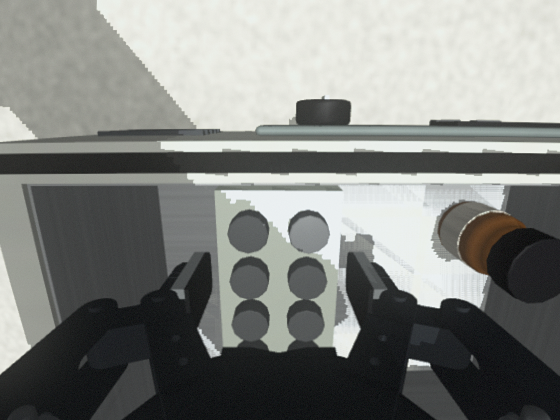

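Released, and the fingers are clear of the rack on both sides. Going straight up, then checking.

```bash
python3 -m jog '[[[0,-15,0],0],[[0,-45,0],0],[[0,-85,0],0],[[0,-125,0],0],[[0,-165,0],0],[[0,-180,0],0],[[0,-180,0],0]]'|grep -E "eef|contact"
python3 - <<'E'
from h import *
from station import *
o=st()
c=read_camera("wrist");np.savez("w16.npz",**c);cv2.imwrite("pics/w16.png",c["img"][:,:,::-1])
X=cloud(c).reshape(-1,3);I=np.array([toinc(p) for p in X[np.isfinite(X[:,0])]])
J=I[(abs(I[:,2]-.096)<.004)&(abs(I[:,0]+.03)<.06)&(abs(I[:,1]+.035)<.04)]
print(len(J),cv2.minAreaRect(J[:,:2].astype(np.float32)*1000))
J=I[(abs(I[:,2]-.087)<.004)&(abs(I[:,0]+.03)<.06)&(abs(I[:,1]+.035)<.04)]
print(len(J),cv2.minAreaRect(J[:,:2].astype(np.float32)*1000), np.percentile(J[:,2],[5,95]))
J=I[(I[:,1]>.149)&(I[:,1]<.165)&(I[:,0]>-.03)&(I[:,0]<.09)&(I[:,2]>.08)]
print("knob",J.mean(0),J.min(0),J.max(0))
for y in (ex,-ex,ey,-ey): print(turn_for(o,y))
E
```

```text
eef_pos: [0.6005, 0.0593, 0.2096]
contact_force: [-0.0, 0.5, 0.1]
t21.92 tcp [0.6005 0.0593 0.2096] inc [-0.0273 -0.0346  0.2096] F [-0.   0.5  0.1] w0.767 q [ 0.45  0.48 -0.88  1.68  0.4   1.16  1.14]
1526 ((-28.422794342041016, -35.01047134399414), (37.917388916015625, 74.88379669189453), 88.86296081542969)
2707 ((-27.68645668029785, -35.16992950439453), (50.14860534667969, 89.43096923828125), 89.64220428466797) [0.0850637  0.08764242]
knob [0.0168847  0.1569856  0.15785269] [0.01038976 0.14901884 0.14807043] [0.02807684 0.16495133 0.16251184]
(np.float64(1.5713053923806037), np.float64(-1.5702872612091894))
(np.float64(-1.5702872612091896), np.float64(1.5713053923806035))
(np.float64(0.0005084788663031124), np.float64(-3.14108417472349))
(np.float64(-3.14108417472349), np.float64(0.0005084788663030082))
```

View pics/w16.png

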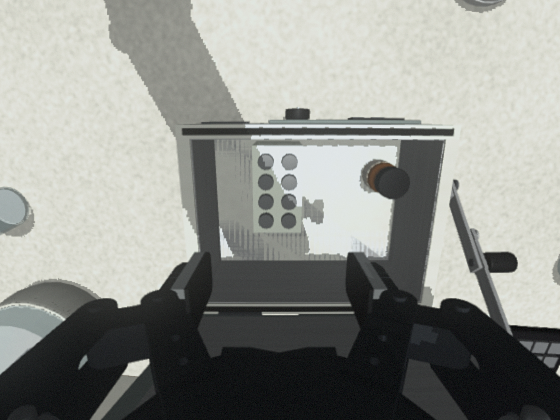

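Rack upright at inc (-28,-35) mm, deck at 87 mm, and the vial is untouched. Back to the handle.

```bash
python3 -m jog '[[[0,-40,0],0.12],[[0,-80,0],0.24],[[0,-120,0],0.36],[[0,-160,0],0.48],[[0,-185,0],0.6],[[0,-185,0],0.72],[[10,-185,5],0.84],[[20,-185,10],0.96],[[30,-185,15],1.08],[[40,-185,20],1.2],[[55,-185,30],1.32],[[63,-185,35],1.44],[[63,-185,35],1.571],[[63,-185,35],1.571],[[63,-185,35],1.571]]' 28 20|grep -E "eef|contact|width"
python3 - <<'E'
from h import *
from station import *
o=st();print(turn_for(o,ex),go(o,inc(.0354,.0008,.2883)))
c=read_camera("wrist");np.savez("w17.npz",**c);cv2.imwrite("pics/w17.png",c["img"][:,:,::-1])
X=cloud(c).reshape(-1,3);I=np.array([toinc(p) for p in X[np.isfinite(X[:,0])]])
J=I[(abs(I[:,1])<.06)&(I[:,2]>.325)&(I[:,2]<.36)&(I[:,0]>0)&(I[:,0]<.08)]
print("bar",len(J),np.median(J,0),np.percentile(J[:,2],95),np.percentile(J,[3,97],axis=0))
E
```

```text
eef_pos: [0.6562, 0.0992, 0.3872]
contact_force: [-0.4, -0.2, 0.6]
gripper_width: 0.333
t23.22 tcp [0.6562 0.0992 0.3872] inc [ 0.0323 -0.0008  0.3872] F [-0.4 -0.2  0.6] w0.333 q [ 0.15  0.42 -0.6   1.27  0.23  1.52 -0.31]
(np.float64(0.003553616725376277), np.float64(-3.138039036864417)) [-1.7 98.9  3.3]
bar 2206 [0.0368711  0.0076493  0.33879187] 0.3403405397752407 [[ 0.03128749 -0.05274284  0.33511238]
 [ 0.04248919  0.05683006  0.34050363]]
```

View pics/w17.png

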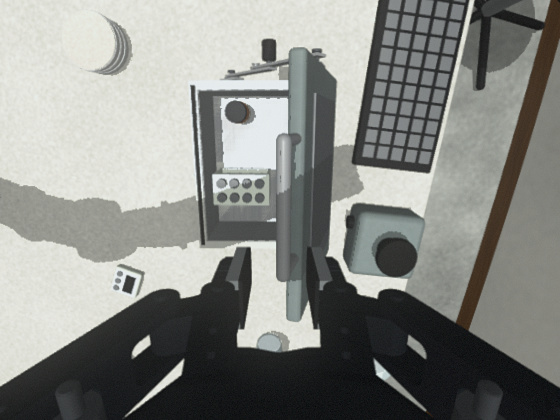

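```bash
python3 -m jog '[[[-1.7,30,4],0],[[-1.7,65,4],0],[[-1.7,90,4],0],[[-1.7,101,4],0],[[-1.7,101,4],0],[[-1.7,101,4],0]]' 28 20|grep -E "eef|contact|width"; python3 -m jog '[[[0,0,0],0],[[0,0,0],0],[[0,0,0],0],[[0,0,0],0],[[0,0,0],0]]' 0 25|grep -E "eef|contact|width"
python3 - <<'E'
from h import *
st()
E
```

```text
eef_pos: [0.6607, 0.1011, 0.2881]
contact_force: [0.3, 0.7, 0.4]
gripper_width: 0.324
eef_pos: [0.6614, 0.1018, 0.2898]
contact_force: [-0.9, -0.8, 6.8]
gripper_width: 0.128
t24.18 tcp [0.6614 0.1018 0.2898] inc [0.0378 0.0012 0.2898] F [-0.9 -0.8  6.8] w0.128 q [ 0.16  0.46 -0.6   1.42  0.26  1.33 -0.34]
```

```bash
python3 -m jog '[[[0,-2.2,2.5],0],[[0,-3,5],0],[[0,-3.6,7.5],0],[[0,-4.2,10],0],[[0,-4.8,12.5],0],[[0,-5.4,15],0],[[0,-6,17.5],0],[[0,-6.5,20],0],[[0,-6.5,20],0]]'|grep -E "eef|contact|width"; for i in 1 2 ; do python3 -m jog '[[[0,-0.2,1],0],[[0,-0.4,2],0],[[0,-0.4,2],0]]'|grep -E "eef|contact"; done
python3 - <<'E'
from h import *
st()
E
```

```text
eef_pos: [0.6811, 0.1039, 0.294]
contact_force: [-1.5, 0.2, 3.4]
gripper_width: 0.126
eef_pos: [0.6825, 0.104, 0.2943]
contact_force: [-1.9, 1.5, 4.0]
eef_pos: [0.6844, 0.1042, 0.2946]
contact_force: [-2.7, 1.8, 2.8]
t25.43 tcp [0.6844 0.1042 0.2946] inc [0.0609 0.0012 0.2946] F [-2.7  1.8  2.8] w0.128 q [ 0.14  0.5  -0.59  1.35  0.28  1.37 -0.34]
```

```bash
for i in 1 2 ; do python3 -m jog '[[[0,-0.2,1],0],[[0,-0.3,2],0],[[0,-0.3,2],0]]'|grep -E "eef|contact"; done
python3 - <<'E'
from h import *
st()
E
```

```text
eef_pos: [0.6863, 0.1044, 0.2949]
contact_force: [-4.5, 2.3, 2.0]
eef_pos: [0.6878, 0.1046, 0.2952]
contact_force: [-6.1, 0.8, 4.0]
t25.93 tcp [0.6878 0.1046 0.2952] inc [0.0643 0.0012 0.2952] F [-6.1  0.8  4. ] w0.129 q [ 0.14  0.51 -0.59  1.34  0.28  1.38 -0.34]
```

```bash
python3 -m jog '[[[0,0.2,-1.6],0],[[0,0.2,-1.6],0]]'|grep -E "eef|contact"; python3 -m jog '[[[0,0,0],0],[[0,0,0],0],[[0,0,0],0],[[0,-15,0],0],[[0,-45,0],0],[[0,-80,0],0],[[0,-90,0],0],[[0,-90,0],0]]' 28 20|grep -E "eef|contact"
python3 - <<'E'
from h import *
from station import *
o=st()
c=read_camera("top");X=cloud(c).reshape(-1,3);I=np.array([toinc(p) for p in X[np.isfinite(X[:,0])]])
J=I[(I[:,1]>.149)&(I[:,1]<.165)&(I[:,0]>-.03)&(I[:,0]<.09)&(I[:,2]>.08)]
print("knob top",J.mean(0),J.min(0),J.max(0))
c=read_camera("wrist");X=cloud(c).reshape(-1,3);I=np.array([toinc(p) for p in X[np.isfinite(X[:,0])]])
J=I[(I[:,1]>.149)&(I[:,1]<.165)&(I[:,0]>-.03)&(I[:,0]<.09)&(I[:,2]>.08)]
print("knob w",J.mean(0),J.min(0),J.max(0))
J=I[(abs(I[:,1])<.06)&(I[:,2]>.325)&(I[:,2]<.36)&(I[:,0]>0)&(I[:,0]<.1)]
print("bar",np.median(J,0),np.percentile(J[:,2],95),np.percentile(J,[3,97],axis=0)[:,0])
print(turn_for(o,ey),"via",go(o,inc(-.06,.161,.36)),"over",go(o,inc(.012,.161,.15)))
E
```

```text
eef_pos: [0.6869, 0.1044, 0.2951]
contact_force: [-2.8, 2.8, 2.4]
eef_pos: [0.6885, 0.1044, 0.3893]
contact_force: [-0.2, 0.0, 0.5]
t26.77 tcp [0.6885 0.1044 0.3893] inc [0.065  0.0009 0.3893] F [-0.2  0.   0.5] w0.331 q [ 0.12  0.47 -0.59  1.18  0.26  1.55 -0.31]
knob top [0.02010217 0.1569276  0.15569497] [0.01291042 0.14956747 0.14796565] [0.03033538 0.1641199  0.16020906]
knob w [0.02280424 0.15702736 0.15551118] [0.01345277 0.14900608 0.14923802] [0.03113885 0.16497289 0.15934158]
bar [0.06418858 0.00755737 0.34442443] 0.345960867240948 [0.05847689 0.06964211]
(np.float64(-1.5717577222826085), np.float64(1.5698349313071847)) via [-159.9   28.5 -125.4] over [-159.9  239.   -54.9]
```

```bash
python3 -m jog '[[[-10,0,-40],-0.1],[[-30,0,-75],-0.22],[[-60,0,-105],-0.34],[[-95,0,-125],-0.46],[[-130,0,-125],-0.58],[[-160,0,-125],-0.7],[[-160,30,-125],-0.82],[[-160,70,-125],-0.94],[[-160,110,-125],-1.06],[[-160,150,-125],-1.18],[[-160,170,-125],-1.3],[[-160,190,-125],-1.42],[[-160,200,-125],-1.57],[[-160,200,-125],-1.57],[[-160,200,-125],-1.57]]' 0 20|grep -E "eef|contact|width"
python3 - <<'E'
from h import *
from station import *
o=st();print(turn_for(o,ey),"over",go(o,inc(.013,.160,.135)))
c=read_camera("wrist");np.savez("w18.npz",**c);cv2.imwrite("pics/w18.png",c["img"][:,:,::-1])
X=cloud(c).reshape(-1,3);I=np.array([toinc(p) for p in X[np.isfinite(X[:,0])]])
J=I[(I[:,1]>.145)&(I[:,1]<.175)&(I[:,0]>-.01)&(I[:,0]<.04)&(I[:,2]>.12)&(I[:,2]<.165)]
print("knob w",J.mean(0),J.min(0),J.max(0))
E
```

```text
eef_pos: [0.5446, 0.2492, 0.1834]
contact_force: [0.0, -1.2, -0.9]
gripper_width: 0.005
t28.12 tcp [0.5446 0.2492 0.1834] inc [-0.0627  0.1602  0.1834] F [ 0.  -1.2 -0.9] w0.005 q [ 0.15  0.53 -0.93  1.71  0.46  1.15  0.76]
(np.float64(-0.0024628763629627056), np.float64(3.1391297772268305)) over [75.9 48.2  0. ]
knob w [0.02762446 0.16069794 0.15624024] [0.02613147 0.15798664 0.15503923] [0.02904851 0.16355682 0.15762474]
```

View pics/w18.png

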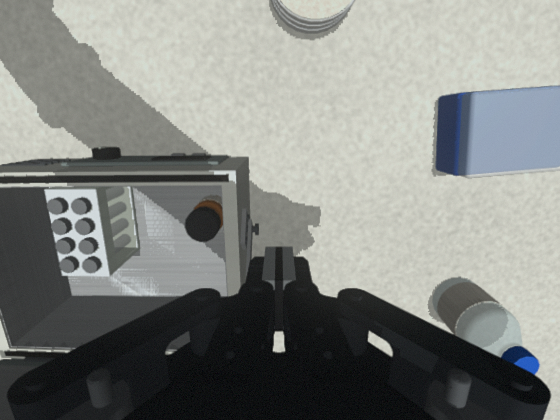

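Run:
```python
from h import *
T=load("top0.npz");print("cap",toinc(onplane(T,110,175,.13)));c=load("w18.npz");print(toinc(dep(c,520,360)),toinc(dep(c,490,330)))
X=cloud(c);R=None
from station import get_obs
o=get_obs();Y=(X-o["eef_pos"])@tool(o)*1000
m=np.isfinite(Y[:,:,0])&(Y[:,:,1]<-30)&(abs(Y[:,:,2])<120)&(abs(Y[:,:,0])<100)
m[:250]=False
Z=Y[m]
for y in range(-160,-30,10):
    q=Z[abs(Z[:,1]-y)<5]
    if len(q): print(y,len(q),q[:,2].min().round(0),q[:,2].max().round(0),q[:,0].min().round(0),q[:,0].max().round(0))
```

```text
cap [0.09309527 0.39330731 0.13      ]
[0.08544938 0.39142427 0.12972431] [0.07863385 0.38425808 0.0933921 ]
-140 1659 -19.0 20.0 -21.0 -17.0
-130 11345 -61.0 62.0 -21.0 -3.0
-120 15590 -62.0 63.0 -18.0 2.0
-110 10561 -57.0 58.0 -18.0 8.0
-100 5056 -49.0 49.0 -18.0 10.0
-90 5837 -41.0 41.0 -14.0 10.0
-80 2074 -34.0 33.0 -14.0 12.0
-70 836 -13.0 16.0 -12.0 12.0
-60 668 -13.0 14.0 -12.0 -6.0
-50 554 -13.0 14.0 -12.0 -6.0
-40 92 -12.0 13.0 -11.0 -6.0
```

```bash
python3 -m jog '[[[25,0,0],0],[[50,0,0],0],[[72,0,0],0],[[76,15,0],0],[[76,32,0],0],[[76,44,0],0],[[76,44,0],0],[[76,44,0],0]]' |grep -E "eef|contact|width"; for i in 1 2 3 4; do python3 -m jog '[[[0,1.5,0],0],[[0,2.5,0],0],[[0,2.5,0],0]]'|grep -E "eef|contact"; done
```

```text
eef_pos: [0.6203, 0.258, 0.1408]
contact_force: [0.8, -0.5, 0.6]
gripper_width: 0.003
eef_pos: [0.6212, 0.2583, 0.1394]
contact_force: [-0.6, 0.3, -0.1]
eef_pos: [0.621, 0.258, 0.136]
contact_force: [0.2, -0.2, -0.2]
eef_pos: [0.6209, 0.2579, 0.1332]
contact_force: [-0.4, -0.6, 1.1]
eef_pos: [0.621, 0.2579, 0.1307]
contact_force: [-0.6, 0.7, -0.3]
```

```bash
for i in 1 2 3 4 5; do python3 -m jog '[[[0,1.2,0],0],[[0,2,0],0],[[0,2,0],0]]'|grep -E "eef|contact"|tr '\n' ' ';echo; done
```

```text
eef_pos: [0.621, 0.258, 0.1288] contact_force: [-0.8, -0.2, -0.3] 
eef_pos: [0.621, 0.2579, 0.1268] contact_force: [1.2, -0.0, -0.7] 
eef_pos: [0.621, 0.2579, 0.1248] contact_force: [0.5, 0.1, 1.2] 
eef_pos: [0.621, 0.258, 0.1228] contact_force: [-1.1, -0.1, 0.0] 
eef_pos: [0.6215, 0.2582, 0.1212] contact_force: [0.4, 0.1, -0.6]
```

```bash
for i in 1 2 3; do python3 -m jog '[[[0.6,1.2,0],0],[[1,2,0],0],[[1,2,0],0]]'|grep -E "eef|contact"|tr '\n' ' ';echo; done
```

```text
eef_pos: [0.6225, 0.2583, 0.1191] contact_force: [1.3, 0.3, 1.7] 
eef_pos: [0.623, 0.2583, 0.1168] contact_force: [0.3, -0.0, 0.6] 
eef_pos: [0.6239, 0.2583, 0.1148] contact_force: [1.2, -0.2, 1.4]
```

```bash
for i in 1 2; do python3 -m jog '[[[1,1.5,0],0],[[2,3,0],0],[[2,3,0],0]]'|grep -E "eef|contact"|tr '\n' ' ';echo; done
python3 - <<'E'
from h import *
from station import *
for n,b in [("scene",(260,130,400,235)),("top",(180,120,320,225))]:
    c=read_camera(n);np.savez(n+"19.npz",**c);crop(c,*b,5.5,f"pics/{n}19.png")
E
```

```text
eef_pos: [0.6258, 0.2585, 0.1115] contact_force: [-0.4, 0.3, -0.0] 
eef_pos: [0.6276, 0.2587, 0.1084] contact_force: [-1.3, 0.3, -0.5]
```

View pics/scene19.png

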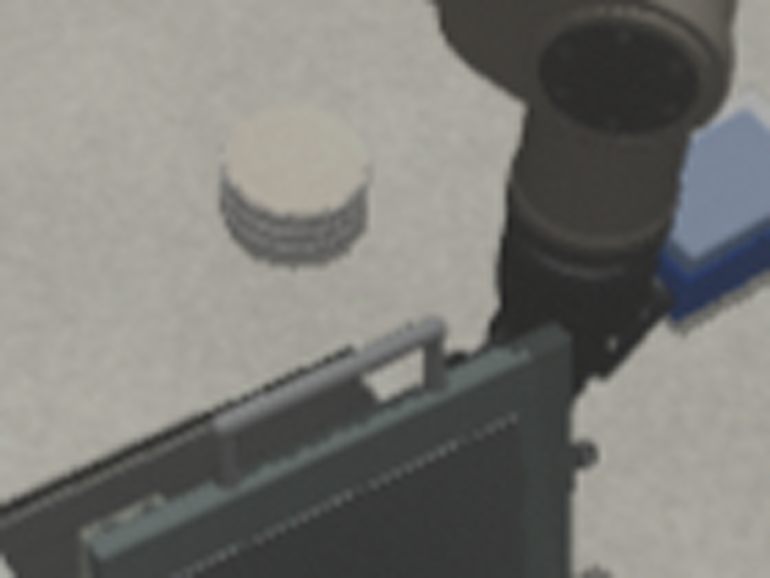

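View pics/top19.png

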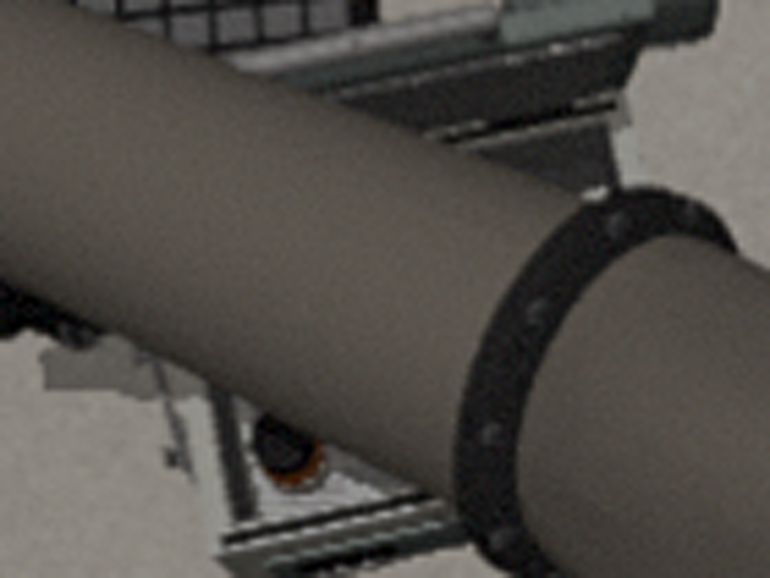

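Run:
```python
from h import *
from station import *
c=load("scene19.npz")
for p in [(365,212),(366,213),(368,234),(367,233),(365,235)]: print(p,toinc(dep(c,*p)).round(4))
X=cloud(c).reshape(-1,3);I=np.array([toinc(p) for p in X[np.isfinite(X[:,0])]])
J=I[(I[:,1]>.126)&(I[:,1]<.19)&(I[:,0]>-.0)&(I[:,0]<.14)&(I[:,2]>.09)&(I[:,2]<.235)]
for p in J[np.argsort(J[:,2])][::4]: print(p.round(3))
print(toinc(get_obs()["eef_pos"]))
c=read_camera("wrist");cv2.imwrite("pics/w19.png",c["img"][:,:,::-1])
```

```text
(365, 212) [0.0763 0.1364 0.22  ]
(366, 213) [0.0798 0.1375 0.2188]
(368, 234) [0.0416 0.2074 0.0037]
(367, 233) [ 0.0348  0.2092 -0.0013]
(365, 235) [ 0.0383  0.1992 -0.0004]
[0.025 0.177 0.166]
[0.033 0.167 0.193]
[0.032 0.187 0.196]
[0.03  0.171 0.2  ]
[0.033 0.165 0.203]
[0.086 0.129 0.204]
[0.029 0.167 0.207]
[0.081 0.138 0.211]
[0.037 0.171 0.213]
[0.077 0.143 0.216]
[0.033 0.166 0.217]
[0.079 0.135 0.219]
[0.082 0.139 0.22 ]
[0.038 0.175 0.222]
[0.078 0.141 0.224]
[0.077 0.138 0.225]
[0.036 0.172 0.226]
[0.032 0.169 0.227]
[0.038 0.167 0.231]
[0.079 0.129 0.233]
[0.0211677  0.16082498 0.10877108]
```

View pics/w19.png

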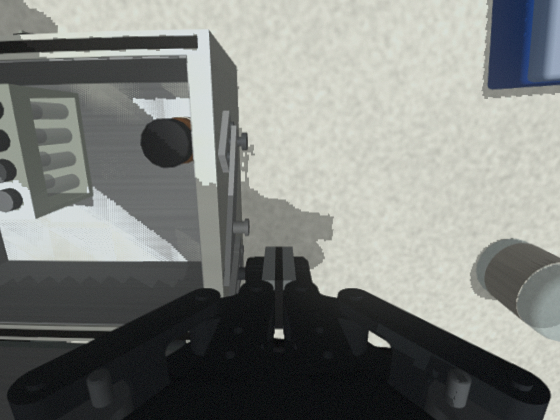

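```bash
for i in 1 2 3; do python3 -m jog '[[[1.5,1.2,0],0],[[3,2.4,0],0],[[4,3.2,0],0],[[4,3.2,0],0]]'|grep -E "eef|contact"|tr '\n' ' ';echo; done
python3 - <<'E'
from h import *
from station import *
o=st()
c=read_camera("scene");X=cloud(c).reshape(-1,3);I=np.array([toinc(p) for p in X[np.isfinite(X[:,0])]])
crop(c,300,180,400,255,7.5,"pics/s20.png");np.savez("s20.npz",**c)
J=I[(I[:,1]>.14)&(I[:,1]<.19)&(I[:,0]>-.0)&(I[:,0]<.14)&(I[:,2]>.05)&(I[:,2]<.2)]
for p in J[np.argsort(J[:,2])]: print(p.round(3))
E
```

```text
eef_pos: [0.6322, 0.2593, 0.1057] contact_force: [-0.3, 0.0, 1.1] 
eef_pos: [0.6351, 0.2605, 0.1029] contact_force: [-3.9, 2.0, 3.3] 
eef_pos: [0.6387, 0.2635, 0.1005] contact_force: [-3.2, 8.7, 2.9] 
t33.48 tcp [0.6387 0.2635 0.1005] inc [0.0323 0.1644 0.1005] F [-3.2  8.7  2.9] w-0.001 q [ 0.06  0.74 -0.83  1.55  0.58  1.11  0.77]
[0.043 0.166 0.136]
[0.04  0.174 0.162]
[0.037 0.179 0.164]
[0.041 0.168 0.172]
[0.044 0.17  0.174]
[0.042 0.164 0.176]
[0.041 0.168 0.177]
[0.039 0.169 0.179]
[0.043 0.169 0.179]
[0.043 0.175 0.184]
[0.045 0.157 0.184]
[0.046 0.173 0.184]
[0.042 0.159 0.185]
[0.044 0.168 0.185]
[0.044 0.154 0.186]
[0.042 0.179 0.186]
[0.044 0.16  0.187]
[0.046 0.169 0.188]
[0.041 0.166 0.188]
[0.043 0.155 0.188]
[0.044 0.171 0.189]
[0.042 0.178 0.19 ]
[0.042 0.158 0.191]
[0.045 0.19  0.191]
[0.044 0.173 0.192]
[0.044 0.187 0.192]
[0.042 0.184 0.192]
[0.044 0.166 0.192]
[0.045 0.159 0.193]
[0.043 0.167 0.195]
[0.043 0.187 0.195]
[0.045 0.169 0.196]
[0.044 0.152 0.197]
```

View pics/s20.png

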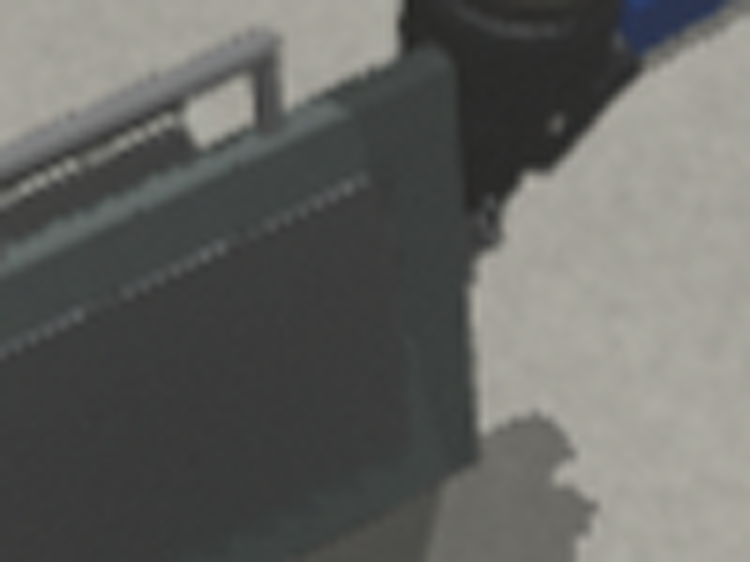

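```bash
python3 -m jog '[[[-4,-3,0],0],[[-12,-6,0],0],[[-25,-10,0],0],[[-40,-20,0],0],[[-60,-40,0],0],[[-80,-75,0],0],[[-100,-115,0],0],[[-110,-150,0],0],[[-110,-150,0],0]]'|grep -E "eef|contact"
python3 - <<'E'
from h import *
from station import *
o=st()
c=read_camera("wrist");np.savez("w21.npz",**c);cv2.imwrite("pics/w21.png",c["img"][:,:,::-1])
c=read_camera("top");np.savez("top21.npz",**c);crop(c,180,120,320,225,5.5,"pics/t21.png")
X=cloud(c).reshape(-1,3);I=np.array([toinc(p) for p in X[np.isfinite(X[:,0])]])
J=I[(I[:,1]>.147)&(I[:,1]<.167)&(I[:,0]>-.03)&(I[:,0]<.1)&(I[:,2]>.08)&(I[:,2]<.18)]
print("knob top",len(J),J.mean(0) if len(J) else 0,J.max(0))
E
```

```text
eef_pos: [0.5313, 0.2517, 0.2572]
contact_force: [-0.1, 1.6, 0.6]
t34.28 tcp [0.5313 0.2517 0.2572] inc [-0.0757  0.1641  0.2572] F [-0.1  1.6  0.6] w0.002 q [ 0.19  0.44 -0.99  1.66  0.38  1.25  0.8 ]Traceback (most recent call last):
  File "<stdin>", line 8, in <module>
    return umr_maximum(a, axis, None, out, keepdims, initial, where)
ValueError: zero-size array to reduction operation maximum which has no identity
```

View pics/w21.png

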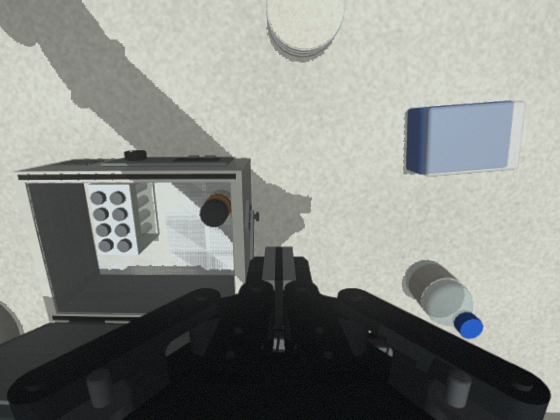

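View pics/t21.png

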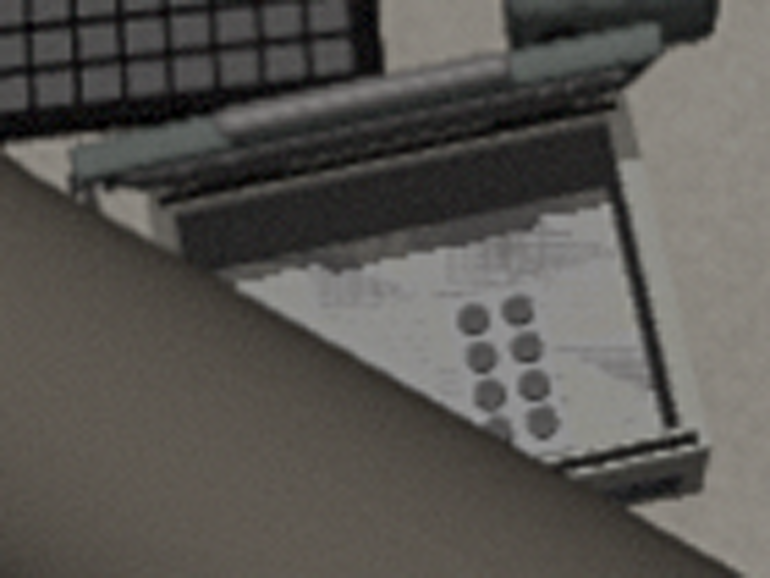

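```bash
python3 -m jog '[[[0,-40,0],0.12],[[0,-80,0],0.24],[[0,-120,-20],0.36],[[0,-140,-50],0.48],[[0,-140,-85],0.6],[[0,-140,-120],0.72],[[20,-140,-150],0.84],[[45,-140,-163],0.96],[[70,-140,-163],1.08],[[95,-140,-163],1.2],[[115,-140,-163],1.32],[[120,-140,-163],1.44],[[120,-140,-163],1.571],[[120,-140,-163],1.571]]' 28 20|grep -E "eef|contact"
python3 - <<'E'
from h import *
from station import *
o=st();print(turn_for(o,ex))
c=read_camera("wrist");np.savez("w22.npz",**c);cv2.imwrite("pics/w22.png",c["img"][:,:,::-1])
X=cloud(c).reshape(-1,3);I=np.array([toinc(p) for p in X[np.isfinite(X[:,0])]])
J=I[(abs(I[:,1])<.06)&(I[:,2]>.31)&(I[:,2]<.36)&(I[:,0]>0)&(I[:,0]<.1)]
print("bar",np.median(J,0),np.percentile(J[:,2],95),np.percentile(J,[3,97],axis=0)[:,0])
J=I[(I[:,1]>.147)&(I[:,1]<.167)&(I[:,0]>-.03)&(I[:,0]<.12)&(I[:,2]>.06)&(I[:,2]<.18)]
print("knob",len(J),J.mean(0) if len(J) else 0,J.max(0),J.min(0))
c=read_camera("top");np.savez("top22.npz",**c);crop(c,180,120,320,225,5.5,"pics/t22.png")
X=cloud(c).reshape(-1,3);I=np.array([toinc(p) for p in X[np.isfinite(X[:,0])]])
J=I[(I[:,1]>.147)&(I[:,1]<.167)&(I[:,0]>-.03)&(I[:,0]<.12)&(I[:,2]>.06)&(I[:,2]<.18)]
print("knob",len(J),J.mean(0) if len(J) else 0,J.max(0),J.min(0))
E
```

```text
eef_pos: [0.6677, 0.0983, 0.3867]
contact_force: [-0.8, 0.1, -1.3]
t35.55 tcp [0.6677 0.0983 0.3867] inc [ 0.0436 -0.0029  0.3867] F [-0.8  0.1 -1.3] w0.330 q [ 0.16  0.45 -0.63  1.24  0.26  1.54 -0.33]
(np.float64(-0.006315898027727824), np.float64(3.135276755562065))
bar [0.0319095  0.00736914 0.33694601] 0.3386236910895746 [0.02561241 0.04024812]
knob 67 [0.03312153 0.16096857 0.1335884 ] [0.04560713 0.16695544 0.13805497] [0.02839866 0.14737962 0.12787037]
knob 49 [0.03471603 0.15694425 0.13476099] [0.04577185 0.16614616 0.14072033] [0.02798096 0.14735659 0.12591753]
```

View pics/w22.png

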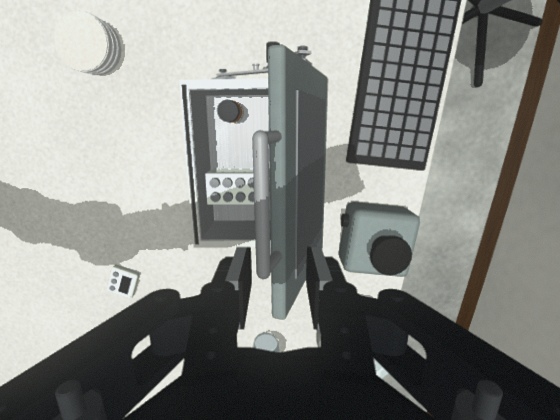

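View pics/t22.png

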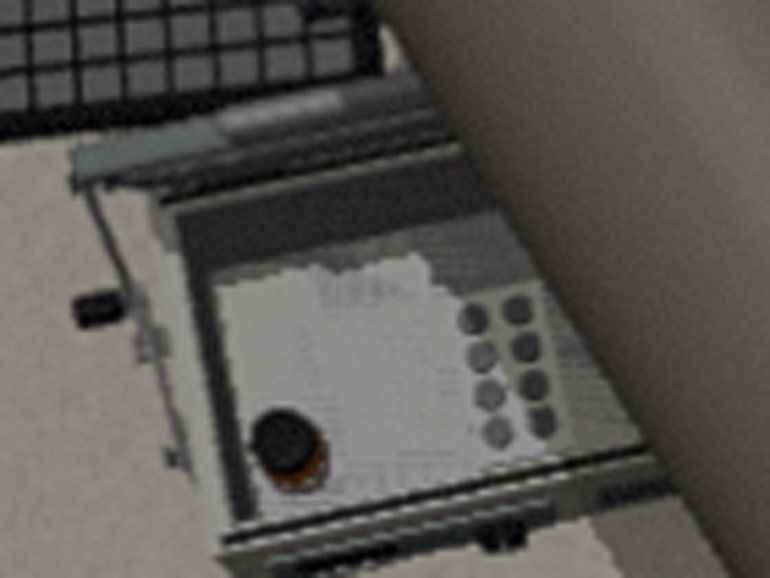

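Stay folded: knob 21 mm down and 15 mm rearward, knee about 0.7 to 0.8 rad. The lid is holding at about 1.25 rad. Now I'll grip the handle to lower it.

```bash
python3 -m jog '[[[-3,5,-11.5],0.006],[[-3,35,-11.5],0.006],[[-3,70,-11.5],0.006],[[-3,95,-11.5],0.006],[[-3,104,-11.5],0.006],[[-3,104,-11.5],0.006],[[-3,104,-11.5],0.006]]' 28 20|grep -E "eef|contact|width"; python3 -m jog '[[[0,0,0],0],[[0,0,0],0],[[0,0,0],0],[[0,0,0],0],[[0,0,0],0]]' 0 30|grep -E "eef|contact|width"
python3 - <<'E'
from h import *
st()
E
```

```text
eef_pos: [0.6557, 0.1007, 0.2862]
contact_force: [-0.6, -0.2, 1.0]
gripper_width: 0.328
eef_pos: [0.6561, 0.1013, 0.2878]
contact_force: [-2.8, -1.0, 5.5]
gripper_width: 0.126
t36.65 tcp [0.6561 0.1013 0.2878] inc [0.0324 0.0012 0.2878] F [-2.8 -1.   5.5] w0.126 q [ 0.18  0.46 -0.63  1.44  0.27  1.33 -0.36]
```

```bash
python3 - <<'E'
import numpy as np
for a in np.arange(1.285,.0,-.05): print("%.3f y %.1f z %.1f"%(a,-226.5*(np.sin(a)-np.sin(1.285)),226.5*(np.cos(1.285)-np.cos(a))))
E
python3 -m jog '[[[0,0.8,-5],0],[[0,1.8,-9],0],[[0,3.8,-15],0],[[0,6,-21],0],[[0,6,-21],0]]'|grep -E "eef|contact|width"
python3 - <<'E'
from h import *
st()
E
```

```text
1.285 y -0.0 z 0.0
1.235 y 3.5 z -10.8
1.185 y 7.5 z -21.4
1.135 y 12.0 z -31.8
1.085 y 17.0 z -41.9
1.035 y 22.6 z -51.8
0.985 y 28.6 z -61.4
0.935 y 35.1 z -70.6
0.885 y 42.0 z -79.6
0.835 y 49.4 z -88.2
0.785 y 57.2 z -96.4
0.735 y 65.4 z -104.2
0.685 y 74.0 z -111.6
0.635 y 83.0 z -118.5
0.585 y 92.2 z -125.0
0.535 y 101.8 z -131.0
0.485 y 111.7 z -136.5
0.435 y 121.9 z -141.6
0.385 y 132.2 z -146.1
0.335 y 142.8 z -150.1
0.285 y 153.6 z -153.5
0.235 y 164.6 z -156.4
0.185 y 175.6 z -158.8
0.135 y 186.8 z -160.6
0.085 y 198.1 z -161.8
0.035 y 209.4 z -162.5
eef_pos: [0.6328, 0.0987, 0.2795]
contact_force: [-4.3, -0.4, 4.9]
gripper_width: 0.13
t37.07 tcp [0.6328 0.0987 0.2795] inc [0.009  0.0012 0.2795] F [-4.3 -0.4  4.9] w0.130 q [ 0.2   0.43 -0.64  1.5   0.26  1.3  -0.36]
```

```bash
python3 -m jog '[[[0,5,-10.6],0],[[0,10,-20.7],0],[[0,15.6,-30.6],0],[[0,21.6,-40.2],0],[[0,28,-49.4],0],[[0,35,-58.4],0],[[0,42.4,-67],0],[[0,50.2,-75.2],0],[[0,50.2,-75.2],0]]'|grep -E "eef|contact|width"
python3 - <<'E'
from h import *
from station import *
st()
c=read_camera("top");crop(c,180,120,320,225,5.5,"pics/t23.png")
E
```

```text
eef_pos: [0.5569, 0.0905, 0.2271]
contact_force: [-1.2, -0.6, -2.3]
gripper_width: 0.123
t37.82 tcp [0.5569 0.0905 0.2271] inc [-0.0674  0.0011  0.2271] F [-1.2 -0.6 -2.3] w0.123 q [ 0.26  0.34 -0.66  1.75  0.23  1.14 -0.37]
```

View pics/t23.png

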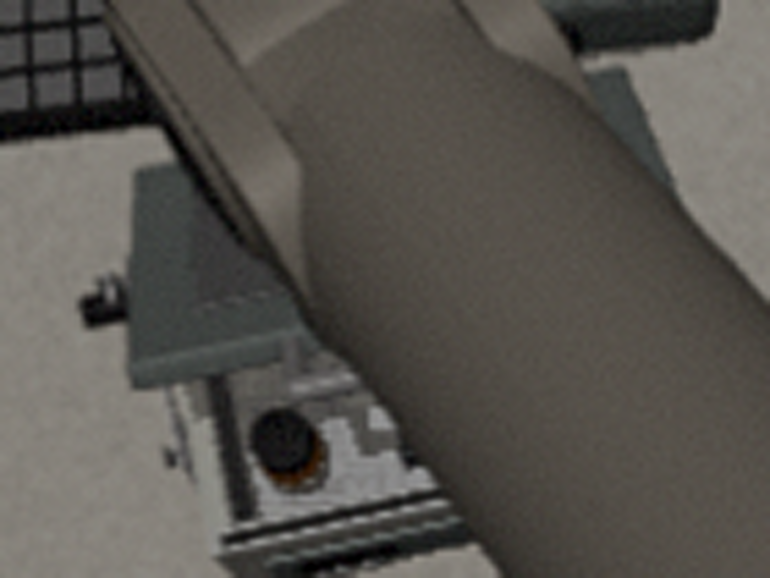

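```bash
python3 -m jog '[[[0,8.2,-7.8],0],[[0,16.8,-15.2],0],[[0,25.8,-22.1],0],[[0,35,-28.6],0],[[0,44.6,-34.6],0],[[0,54.5,-40.1],0],[[0,64.7,-45.2],0],[[0,75,-49.7],0],[[0,85.6,-53.7],0],[[0,96.4,-57.1],0],[[0,107,-60],0],[[0,116,-62.2],0],[[0,116,-62.2],0]]'|grep -E "eef|contact|width"
python3 - <<'E'
from h import *
from station import *
st()
c=read_camera("wrist");np.savez("w24.npz",**c);cv2.imwrite("pics/w24.png",c["img"][:,:,::-1])
X=cloud(c).reshape(-1,3);I=np.array([toinc(p) for p in X[np.isfinite(X[:,0])]])
J=I[(abs(I[:,1]-.045)<.01)&(I[:,2]>.11)&(I[:,2]<.2)&(I[:,0]>-.145)&(I[:,0]<-.115)]
print("bar",len(J),np.median(J,0),np.percentile(J[:,2],[5,95]))
E
```

```text
eef_pos: [0.4972, 0.0847, 0.1112]
contact_force: [2.8, -3.2, -5.1]
gripper_width: 0.124
t38.95 tcp [0.4972 0.0847 0.1112] inc [-0.1274  0.0016  0.1112] F [ 2.8 -3.2 -5.1] w0.124 q [ 0.24  0.37 -0.64  2.    0.29  0.86 -0.46]
bar 1380 [-0.12592205  0.04616079  0.16282827] [0.1596004 0.1643643]
```

View pics/w24.png

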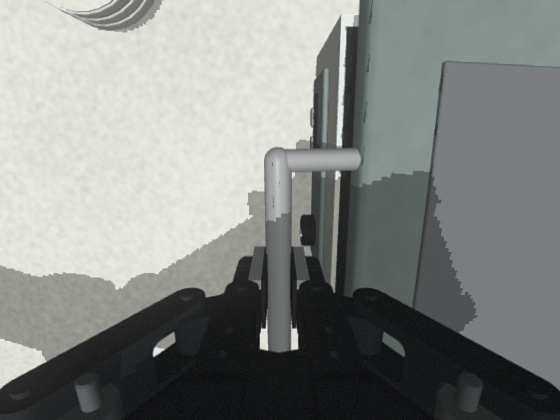

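```bash
python3 -m jog '[[[0,7,-1.5],0],[[0,14,-2.8],0],[[0,21,-4],0],[[0,27,-4.8],0],[[0,30,-5],0],[[0,30,-5],0]]'|grep -E "eef|contact|width"; for i in 1 2 3; do python3 -m jog '[[[0,1.5,0],0],[[0,2.5,0],0],[[0,2.5,0],0]]'|grep -E "eef|contact"|tr '\n' ' ';echo; done
```

```text
eef_pos: [0.4936, 0.0844, 0.0826]
contact_force: [3.6, -3.5, -3.5]
gripper_width: 0.128
eef_pos: [0.4935, 0.0843, 0.0804] contact_force: [3.5, -3.9, -4.0] 
eef_pos: [0.4933, 0.0843, 0.0779] contact_force: [3.0, -4.1, -3.0] 
eef_pos: [0.4933, 0.0844, 0.0764] contact_force: [-1.8, -6.7, 9.0]
```

```bash
python3 -m jog '[[[0,1,0],0],[[0,1,0],0]]'|grep -E "eef|contact"
python3 - <<'E'
from h import *
from station import *
c=read_camera("wrist");X=cloud(c).reshape(-1,3);I=np.array([toinc(p) for p in X[np.isfinite(X[:,0])]])
J=I[(abs(I[:,1]-.045)<.01)&(I[:,2]>.11)&(I[:,2]<.2)&(I[:,0]>-.145)&(I[:,0]<-.115)]
print("bar",len(J),np.median(J,0),np.percentile(J[:,2],[5,95]))
E
python3 -m jog '[[[0,-1.5,0],0],[[0,-1.5,0],0],[[0,-1.5,0],0],[[0,-1.5,0],0],[[0,-15,0],0],[[0,-40,0],0],[[0,-80,0],0],[[0,-110,0],0],[[0,-110,0],0]]' 28 20|grep -E "eef|contact|width"
python3 - <<'E'
from h import *
from station import *
o=st()
c=read_camera("wrist");np.savez("w25.npz",**c);cv2.imwrite("pics/w25.png",c["img"][:,:,::-1])
X=cloud(c).reshape(-1,3);I=np.array([toinc(p) for p in X[np.isfinite(X[:,0])]])
J=I[(abs(I[:,1])<.04)&(I[:,2]>.1)&(I[:,2]<.2)&(I[:,0]>-.145)&(I[:,0]<-.115)]
print("bar",len(J),np.median(J,0),np.percentile(J[:,2],[5,95]))
J=I[(abs(I[:,1])<.1)&(I[:,2]>.1)&(I[:,2]<.2)&(I[:,0]>-.09)&(I[:,0]<.09)]
p=np.polyfit(J[:,0],J[:,2],1);print("lid slope",p,len(J))
c=read_camera("top");np.savez("top25.npz",**c);crop(c,90,70,470,310,2,"pics/t25.png")
E
```

```text
eef_pos: [0.4933, 0.0843, 0.0763]
contact_force: [-5.7, -6.3, 20.7]
bar 1437 [-0.12978112  0.04683154  0.12753745] [0.1245899  0.12912226]
eef_pos: [0.4964, 0.0866, 0.1904]
contact_force: [1.1, 0.1, -0.5]
gripper_width: 0.329
t41.22 tcp [0.4964 0.0866 0.1904] inc [-0.128   0.0036  0.1904] F [ 1.1  0.1 -0.5] w0.329 q [ 0.3   0.26 -0.69  1.93  0.2   1.   -0.38]
bar 1307 [-0.13035579  0.00231388  0.12759455] [0.12467526 0.1291154 ]
lid slope [0.00149375 0.13259308] 45642
```

View pics/w25.png

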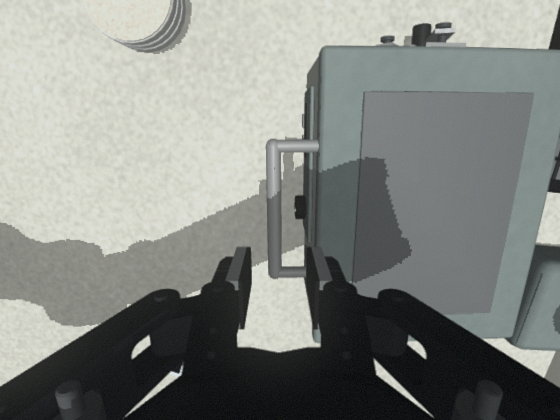

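View pics/t25.png

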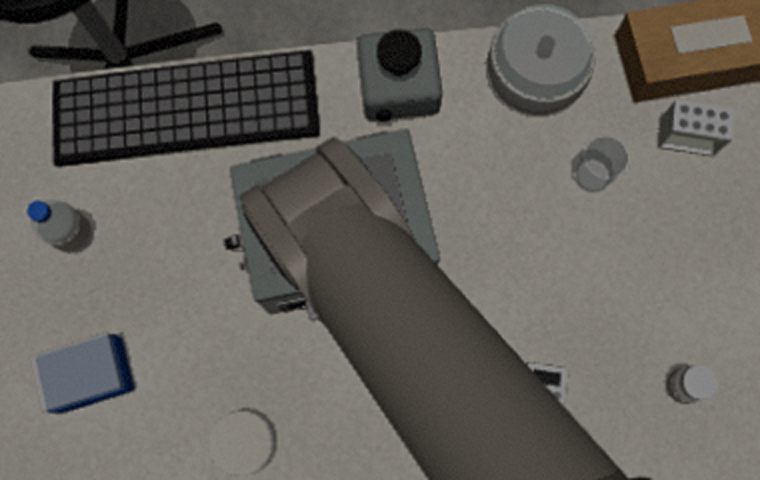

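The lid is shut: slope 0.0015 rad, bar top at 129 mm as at the start. The gripper is clear and the bystanders are where they were, so I'm handing in.

```bash
python3 -c "
from station import *
print(hand_in())"
```

```text
the job is handed in; nothing more can be done
None
```

The job is handed in at about 41 s of the 72 s allowed. The rack is in the incubator, and the lid was lowered shut on its folded stay. No verdict came back.

**What I did**
- **Lid up:** I raised it until the stay felt taut, then eased it back onto the stud. The handle met 9 N there and the lid held when released.
- **Rack in:** I stood it at about x −28, y −35 mm in the incubator frame. The deck was level at about 87 mm, which means it is standing on the floor.
- **Lid down:** I lifted the lid about 27 mm at the handle and pressed the knob 21 mm down, which folded the knee by roughly 0.7–0.8 rad. I then lowered the lid gently until it closed.

**Last checks**
- **Lid:** it measured 0.0015 rad from level. The handle bar was back at its starting height, and the gripper was open and well clear.
- **Bystanders:** those visible in the last top picture looked unmoved, but I judged this by eye. The timer was partly hidden by the arm.
- **Rack and vial:** neither could be seen once the lid was shut. The vial was still in place in the last picture of it, with the lid part-way down, but the rack was mostly hidden by then. I last saw the rack clearly, in place, just before lowering the lid.

**What disagreed or went wrong**
- **Finger length:** the real fingertips ended 36–49 mm short of the reported TCP, depending on how far the jaws were open. The first grasp therefore closed above the handle bar without touching it. I corrected for this from the depth images.
- **Side contact:** at the end of the knob press the gripper met about 9 N sideways, probably the stay pin or the lid edge, so I backed off. The lid also sank about 0.14 rad during this, harmlessly.
- **Final press:** I pressed the shut lid down on its rim with up to 21 N for a moment.

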